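Pack the second heat sink flat and shut the slide-lid case

ROBOT

A 6-joint arm with a two-finger parallel gripper is mounted at the origin on a cart in front of the work surface, level with it; the furniture and walls round the work are solid. World frame = base frame: x ahead of the robot, y to its left, z up, the work surface at z = 0. Lengths are in m, angles in rad, forces in N, time in s.
With the tool pointing down it reaches from about 0.35 to 0.775 m from the base axis. Payload 7.3 kg.
Tool frame: the origin (TCP) lies at the very end of the fingers, on their centre line; the grasp point (between the pads) lies 19 mm behind it; z points along the fingers, y is the direction in which the jaws open and shut (so a half turn about z gives the same grasp; the last joint's range is limited). The gripper opens to 92 mm and grips with 3 to 60 N. Pads are 19 mm wide; open, the fingers measure 130 mm over their backs; the gripper's body (75 mm by 190 mm) begins 47 mm behind the grasp point.
Start: joints at [-1.448, 0.342, 1.524, -0, 1.275, -0.146], TCP at [0.139, -0.506, 0.205] pointing down, gripper open.
Joint ranges: [-2.53, 2.53], [-0.77, 2.02], [0.04, 2.7], [-1, 4.14], [0.28, 2.66], [-3.11, 3.11]. Speed limits (rad/s): [2.57, 2.57, 3.14, 3.14, 3.14, 3.14].

INTERFACE

Orientations are given as [roll, pitch, yaw] about the fixed x, y, z axes, in that order (R = Rz(yaw) Ry(pitch) Rx(roll)).
In Python, from cell import robot gives the robot as it stands.
- The arm moves only by the shell command python3 -m pendant 'ROWS' [OPENING] [FORCE]. ROWS is JSON, a list of rows, each a list of 2 entries, a list of its own where there are three numbers: the shift along the tool's x, y, z in mm, then the turn about the tool's z in degrees. In form: [[[x, y, z], turn], ...]. A call has 1 to 10 rows; each row is the pose to reach, as a shift and turn from the pose measured when the call began, along the tool's axes at that moment; what a row does not reach only later rows make up. A row lasts 1/12 s, in which the tool goes at most 41.7 mm and 7.16 degrees, less where a joint would pass 70% of its speed; a pose out of reach is approached as far as the arm can. A call with a gripper value outside its range is refused whole. OPENING is the opening, from 0 (shut) to 1 (fully open), set as the call begins (- or left out, the last holds). The fingers move at their own pace and stop on an object; FORCE is the grip in N (left out, the last holds). Time passes only in rows, so rows that repeat a pose let the fingers close. It gives the time, the measured TCP pose, the force and the opening at its end, in the units of the state.
- robot.observe(): the state, without advancing time (a new reading comes with each control period).
- robot.read_camera(name): name is "scene" or "side" or "wrist"; returns the picture (420x560x3 uint8, red, green, blue); there is no depth.
- robot.calibration(name): a dict with "vfov" (degrees; the focal length in pixels is half the picture's height over the tangent of half this angle, whatever the lens; pixels are square), "cx", "cy" (the principal point, pixels), "k1" (the pictures are not rectified: a ray, as slopes to the right and down, at radius r is drawn at 1 + k1 r^2 times it, then the intrinsics apply), "rvec" (rotation vector, rad) and "tvec" (3), from world to camera coordinates, as OpenCV has them. Camera axes: x right, y down, z forward; pixel columns grow to the right and rows downward; lengths in m; the calibration is good to about 2 mm. A picture is of the moment at which its call begins: read the wrist's pose just before it. calibration takes no time and is no camera call; for the wrist camera it gives the pose at the moment of the call.
- robot.hand_in(): hands the job in, once; it reports no verdict.
Trained networks look in the newest picture that a camera, given by its name, has taken for a name from the list of things; names that differ only in an ending like _2 or _b are one class to them, and where a whole thing is asked for, a point or a joint stands for the part that bears it (a point fixed in the world has none). Each returns a list of dicts, best first, with "p" (0 to 1); they miss things now and then, are a little off and sometimes report something else, mostly with a low value. They report only what shows in the picture. A call takes as long as a camera call.
- robot.find_in(camera, query): "xy" ([column, row] as shares, 0 to 1, of the picture: columns of its width, rows of its height, amid what is visible of it).
The state is a dict: "time": time; "qpos": joint angles; "qvel": joint speeds; "joint_efforts": joint torques, N m; "tool_pos": TCP position; "tool_rot": TCP orientation; "contact_force": force on the tool from outside, world axes, zero at the start; "torque": the same for the moment, N m; "opening": finger opening in m.
Only numpy, scipy, OpenCV 4.12 (cv2) and the standard library are available. Lean on these libraries where they do the work, as an engineer would, in place of code of your own. Each camera call takes 0.05 s, during which the arm holds its last target.

TASK

One heat sink already lies in the slide-lid case; pack the other one, which stands on its edge on the bench, into the case as well. Ease the lid over its end lip to open the case, lay the heat sink flat on the case floor beside the first so that both are below the rim, then slide the lid fully home again so that it drops down behind the lip. Keep the solder-paste jar and the dropper bottle where they stand.

Things in the scene. Friction and masses are not known exactly. Their poses are not given: they have to be found in the camera images.
- case: Grey plastic open case, fixed to the bench, outside 128 (x) x 188 (y) x 44 high (54 at its -y end). Origin: centre of its underside, z up. Inside 106 (x) x 172 (y), floor at height 4. The lid lies on a ledge at height 40 between side rims 120 apart (x) and end stops 180 apart (y). The lid slides along y and opens toward +y.
- case_lip (a point): Middle of the top of the end lip, the low stop at the case's +y end: 4 thick, rising 4 above the ledge, flush with the top of the shut lid. The side rims are as high. Raise the lid's +y end, or the whole lid, 5 to 6 mm to clear the lip, then slide it to +y. Axes as the case. The bench on the -x side of the case is clear, wide enough to lay the lid down.
- case_keeper (a point): Middle of the case's -y stop wall, at ledge height. Along both sides from here to 55 mm toward +y, keepers overhang the lid's edges by 7; their underside is 11 above the ledge, so the lid has 7 of play under them. Slid 60 mm to +y the lid is free and lifts off. To shut: slide its -y edge under the keepers, push to this wall, let the +y edge down behind the lip.
- lid_rib (a point): Centre of the black finger rib on the loose grey lid. Plate 114 (x) x 177 (y) x 4 thick, 0.13 kg; shut, it has 1.5 play each way in y, 3 in x. Rib 12 wide (x), 44 long (y), 24 tall, from 4 to 28 above the plate's underside; this point is 16 above the underside and 30 toward +y from the plate's middle. Axes are the lid's, parallel to the case's when shut.
- lid_front (a point): Middle of the lower edge of the lid at its +y (lip) end; when shut it is at 40 above the case's underside, y about +88.5.
- lid_back (a point): Middle of the lower edge of the lid at its -y (keeper) end; when shut it is at 40 above the case's underside, y about -88.5.
- sink: Loose finned aluminium heat sink on the bench, 30 thick (own x) x 90 long (own y) x 56 wide (own z), about 0.25 kg. It stands on a long edge, 56 tall, own z up, fins toward -x. Origin: middle of the face it stands on at the start. Lying flat means own x is vertical, either way up; a push near the top along its x tips it over flat once that edge has gone about 28 degrees.
- sink_mid (a point): Centre of that heat sink (all three directions), with the same axes. It stands left of the case in one of two spots; at the farther left one (y above 0.2 m) the 3 mm thick end of the brown chute sheet lies just beyond it, so tip it toward the robot there.
- packed_mid (a point): Centre of the same kind of heat sink that already lies flat, fins up, in the case toward the -y end, loose; 56 (own x, which lies along the case's y) x 90 (own y, across the case) x 30 high.
- jar_mid (a point): Centre of the solder-paste jar with black lid standing on the bench, 61 dia x 53 tall. A bystander.
- bottle_mid (a point): Point 40 up in the dropper bottle with pointed cap, 38 dia x 109 tall, standing on the bench. A bystander.

How it is judged:
On the way, in this order (a step that is already met when the one before it is completed fails the run):
1. the lid is out over the lip, its far edge clear of the keepers ((y of lid_back in the frame of case above -0.04 m or distance between lid_back and case above 0.16 m)), for 0.1 s.
2. the heat sink lies flat on the case floor (x of sink_mid in the frame of case between -0.045 and 0.045 m and y of sink_mid in the frame of case between -0.085 and 0.085 m and z of sink_mid in the frame of case between 0.014 and 0.026 m and angle between the x axis of sink and the z axis of case, either way round below 0.12 rad), for 0.2 s.
At the end, for the whole second after the job is handed in: Both heat sinks lie flat on the case floor (centres within the inside of the case, 14 to 26 mm above its underside, flat within 0.12 rad) and the lid is shut: both its ends down on the ledge (within 2 mm) between the stop wall and the lip, all at rest (all of step 2 and x of packed_mid in the frame of case between -0.045 and 0.045 m and y of packed_mid in the frame of case between -0.085 and 0.085 m and z of packed_mid in the frame of case between 0.014 and 0.026 m and angle between the z axis of packed_mid and the z axis of case, either way round below 0.12 rad and x of lid_front in the frame of case between -0.0055 and 0.0055 m and y of lid_front in the frame of case between 0.0845 and 0.0925 m and z of lid_front in the frame of case between 0.037 and 0.042 m and y of lid_back in the frame of case between -0.0925 and -0.0845 m and z of lid_back in the frame of case between 0.037 and 0.042 m and linear speed of each of sink, packed, lid below 0.02 m/s); the robot touches nothing.
It fails at once if the paste jar is shifted by more than 4 cm or knocked over (distance of jar_mid from where it was at the start of the episode above 0.04 m).
It fails at once if the dropper bottle is shifted by more than 4 cm or knocked over (distance of bottle_mid from where it was at the start of the episode above 0.04 m).
It also fails if it takes over 72 s, if anything falls off the work surface, if the arm or the gripper's body presses on something with over 40 N, if the wrist force passes 120 N, or if a joint passes its speed limit or range.

## Working session

There is one attempt and no reset: what is moved stays moved. The work goes in short steps, Python scripts to look and compute and a shell command to move; the robot and the scene stay as the last step left them, time stands still between calls to the robot, and variables do not carry over. Pictures are saved under pics/ and viewed, and the job is handed in when it is done.

```bash
ls; mkdir -p pics
cat > h.py <<'E'
import numpy as np, cv2
from cell import robot
def cam(name):
    c=robot.calibration(name); f=210/np.tan(np.radians(c["vfov"])/2)
    R=cv2.Rodrigues(np.array(c["rvec"],float))[0]; t=np.array(c["tvec"],float).ravel()
    return f,c["cx"],c["cy"],c["k1"],R,t
def ray(c,u,v):
    f,cx,cy,k,R,t=c
    d=np.array([(u-cx)/f,(v-cy)/f]); s=d.copy()
    for _ in range(30): s=d/(1+k*(s@s))
    r=R.T@np.array([s[0],s[1],1]); return -R.T@t, r
def onz(c,u,v,z):
    o,r=ray(c,u,v); return o+r*(z-o[2])/r[2]
def proj(c,P):
    f,cx,cy,k,R,t=c
    p=R@np.array(P,float)+t; s=p[:2]/p[2]; s=s*(1+k*(s@s)); return np.array([cx+f*s[0],cy+f*s[1]])
def tri(obs):
    A=np.zeros((3,3));b=np.zeros(3)
    for c,u,v in obs:
        o,r=ray(c,u,v); r=r/np.linalg.norm(r); M=np.eye(3)-np.outer(r,r); A+=M;b+=M@o
    return np.linalg.solve(A,b)
def snap(name,fn):
    im=robot.read_camera(name); cv2.imwrite("pics/"+fn,im[:,:,::-1]); return im
E
python3 - <<'E'
from h import *
print(robot.observe())
for n in ["scene","side","wrist"]:
    snap(n,n+"0.png"); c=cam(n); print(n, robot.calibration(n), "pos",-c[4].T@c[5])
E
```

```text
pics
{'time': 0.0, 'qpos': array([-1.44801086e+00,  3.42740886e-01,  1.52502958e+00, -2.29158982e-05,
        1.27538913e+00, -1.46001392e-01]), 'qvel': array([-0.00010054, -0.00221208,  0.00133296,  0.00164408, -0.00165254,
        0.00044785]), 'joint_efforts': array([ 3.33624957e-03, -4.31235230e+01, -2.44218636e+01,  7.20926025e-02,
        5.60331834e-02, -1.41792975e-04]), 'tool_pos': array([ 0.13937845, -0.50569883,  0.20423118]), 'tool_rot': array([-3.14003919e+00, -2.06284845e-04,  2.68793387e-01]), 'contact_force': array([ 0.38164435,  0.01817554, -0.18091238]), 'torque': array([0.0129048 , 0.04181049, 0.00106416]), 'opening': 0.09178763821830609}
scene {'vfov': 50.82301318723639, 'cx': 284.62691294598073, 'cy': 204.6605609900622, 'k1': -0.1341783406545965, 'rvec': array([ 0.63718259, -2.37486569,  1.51752459]), 'tvec': array([0.49138048, 0.19624786, 0.69794324])} pos [0.17087718 0.72341152 0.4632165 ]
side {'vfov': 56.30675518388067, 'cx': 282.39106420418125, 'cy': 208.78580109527883, 'k1': -0.10412651100369522, 'rvec': array([ 2.04025969, -0.20854988,  0.10387453]), 'tvec': array([-0.53516403,  0.13681341,  0.89781554])} pos [ 0.39233263 -0.82493814  0.52606403]
wrist {'vfov': 62.18664391276493, 'cx': 278.8955810323285, 'cy': 208.52498462081363, 'k1': -0.049909657640688984, 'rvec': array([-2.32327298,  1.76841108,  0.23841783]), 'tvec': array([-0.52476869, -0.03393572,  0.38955298])} pos [ 0.20740654 -0.48734708  0.38439653]
```

View pics/scene0.png

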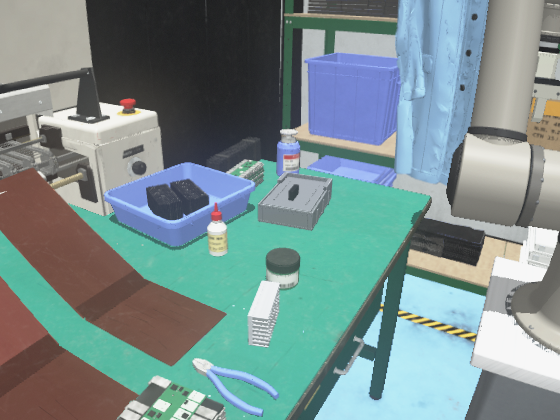

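View pics/side0.png

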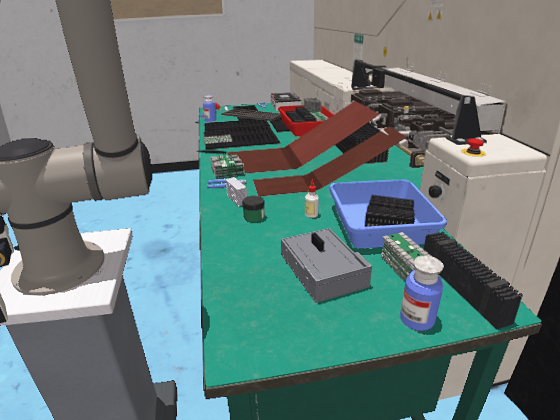

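Run:
```python
from h import *
for q in ["case","case_lip","case_keeper","lid_rib","lid_front","lid_back","sink","sink_mid","packed_mid","jar_mid","bottle_mid"]:
    for n in ["scene","side"]:
        print(q,n,[(round(d["p"],2),round(d["xy"][0]*560),round(d["xy"][1]*420)) for d in robot.find_in(n,q)[:3]])
```

```text
case scene [(0.91, 297, 211)]
case side [(0.92, 327, 277)]
case_lip scene [(0.91, 295, 210)]
case_lip side [(0.71, 329, 277)]
case_keeper scene [(0.65, 295, 214)]
case_keeper side []
lid_rib scene [(0.75, 297, 192), (0.19, 263, 314)]
lid_rib side []
lid_front scene [(0.96, 295, 195)]
lid_front side [(0.63, 322, 255)]
lid_back scene [(0.76, 293, 195)]
lid_back side [(0.93, 328, 253)]
sink scene [(0.58, 264, 312)]
sink side [(0.89, 236, 187), (0.44, 310, 203)]
sink_mid scene [(0.67, 265, 315)]
sink_mid side [(0.59, 233, 190)]
packed_mid scene []
packed_mid side []
jar_mid scene [(0.71, 281, 264)]
jar_mid side [(0.73, 251, 207)]
bottle_mid scene [(0.9, 217, 236)]
bottle_mid side [(0.73, 310, 203)]
```

Run:
```python
from h import *
s=cam("scene");d=cam("side")
for n,a,b in [("rib",(293,191),(319,242)),("sink",(264,314),(236,190)),("jar",(283,266),(254,208)),("bottle",(217,236),(311,203))]:
    P=tri([(s,*a),(d,*b)]); print(n,P.round(4),proj(s,P)-a,proj(d,P)-b)
for n,crop in [("scene0",(160,250,240,350)),("side0",(215,310,260,390)),("scene0",(240,360,200,320)),("side0",(160,230,200,280))]:
    pass
def up(n,c,f,o):
    im=cv2.imread(f"pics/{n}.png")[c[0]:c[1],c[2]:c[3]]; cv2.imwrite(f"pics/{o}.png",cv2.resize(im,None,fx=f,fy=f,interpolation=cv2.INTER_CUBIC))
up("scene0",(165,235,250,340),8,"c1"); up("side0",(220,305,270,380),7,"c2"); up("scene0",(240,355,200,320),5,"c3"); up("side0",(170,230,200,290),8,"c4")
```

```text
rib [ 0.6064 -0.1127  0.0566] [-0.41235043 -0.35716495] [-0.42931322  0.37290229]
sink [0.4523 0.2685 0.0287] [-1.4646085  -0.96593076] [-0.74515845  0.46445948]
jar [0.4916 0.1378 0.0289] [-0.7053575  -0.48280984] [-0.45909295  0.30777806]
bottle [0.6503 0.1205 0.0352] [-0.33166681 -0.33028804] [-0.23236841  0.23638599]
```

View pics/c1.png

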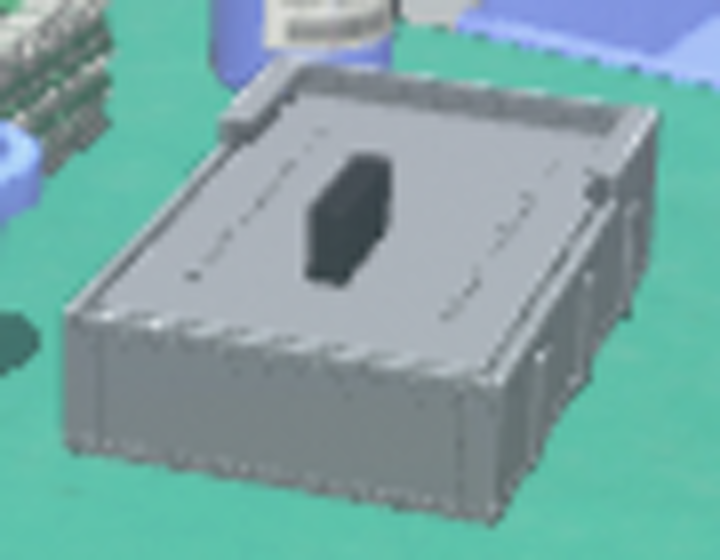

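View pics/c2.png

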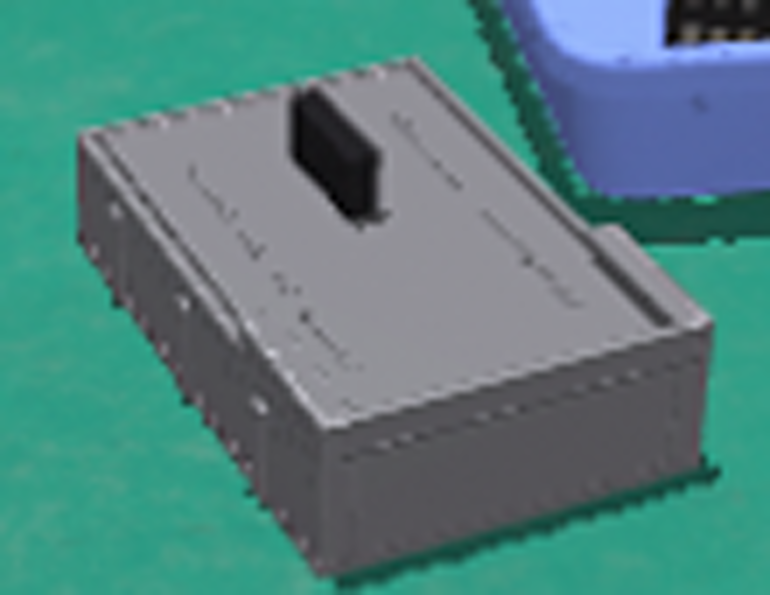

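View pics/c3.png

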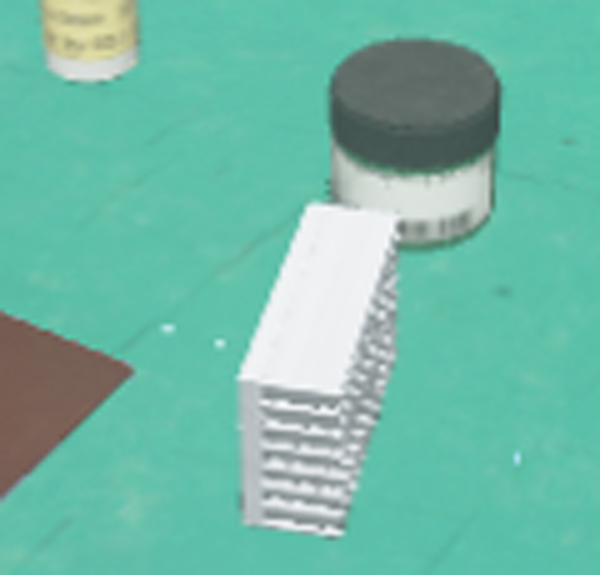

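View pics/c4.png

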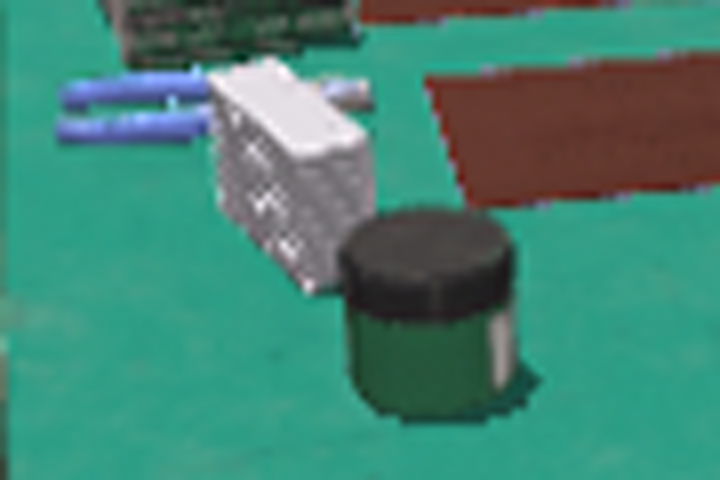

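Run:
```python
from h import *
from scipy.optimize import least_squares
s=cam("scene");d=cam("side")
def fit(obs,x0):
    def res(x):
        c,sn=np.cos(x[2]),np.sin(x[2]); o=[]
        for cm,p,uv in obs:
            p=np.array(p)/1000.; P=[x[0]+c*p[0]-sn*p[1],x[1]+sn*p[0]+c*p[1],p[2]]
            o+=list(proj(cm,P)-uv)
        return np.array(o)
    r=least_squares(res,x0,loss="soft_l1"); print(r.x, np.degrees(r.x[2])); print(r.fun.reshape(-1,2).round(1).tolist())
C=lambda x,y:np.array([250+x/8,165+y/8])-.4; D=lambda x,y:np.array([270+x/7,220+y/7])-.4
fit([(s,(64,94,44),C(70,310)),(s,(-64,94,44),C(500,380)),(s,(64,94,0),C(70,445)),(s,(-64,94,0),C(490,520)),(s,(-64,-94,54),C(655,112)),(s,(64,-94,54),C(290,62)),
(d,(-64,-94,54),D(330,430)),(d,(-64,-94,0),D(325,575)),(d,(64,-94,54),D(712,322)),(d,(64,-94,0),D(700,470)),(d,(-64,94,44),D(80,135)),(d,(-64,94,0),D(82,238)),(d,(64,94,44),D(415,60))],[.6,-.14,0])
C=lambda x,y:np.array([200+x/5,240+y/5])-.4; D=lambda x,y:np.array([200+x/8,170+y/8])-.4
fit([(s,(15,45,56),C(240,380)),(s,(-15,45,56),C(345,392)),(s,(15,-45,56),C(305,205)),(s,(-15,-45,56),C(400,215)),(s,(15,45,0),C(250,523)),(s,(-15,45,0),C(345,535)),
(d,(-15,45,56),D(210,75)),(d,(15,45,56),D(270,58)),(d,(15,-45,56),D(370,135)),(d,(-15,-45,56),D(295,158)),(d,(-15,-45,0),D(310,292)),(d,(-15,45,0),D(218,200))],[.45,.27,0])
```

```text
[ 0.60965419 -0.13896973  0.18948232] 10.856537090953045
[[-1.5, -0.4], [-0.0, -0.1], [-1.4, 0.2], [0.2, 0.3], [0.2, -0.9], [-2.3, -1.4], [-0.8, 0.4], [-0.8, 1.2], [0.9, 0.2], [0.2, -0.1], [-1.0, -0.2], [-0.9, 0.8], [-0.0, -0.5]]
[0.45167503 0.26443352 0.35227984] 20.18414778420117
[[0.1, -0.6], [-0.1, -0.3], [0.0, -1.2], [-0.4, -1.2], [-1.2, 0.4], [-0.3, 0.7], [-2.0, 0.0], [-0.6, 0.0], [-0.2, 0.3], [-0.1, -0.2], [-0.6, 0.2], [-1.5, 0.8]]
```

```bash
cat >> h.py <<'E'
def rotm(): 
    r=robot.observe()["tool_rot"]; from scipy.spatial.transform import Rotation as Q
    return Q.from_euler("xyz",r).as_matrix()
def delta(P,yawdeg=None):
    o=robot.observe(); R=rotm(); d=R.T@(np.array(P)-o["tool_pos"])*1000
    y=np.degrees(o["tool_rot"][2]); t=None if yawdeg is None else -((yawdeg-y+180)%360-180)
    print("t",round(o["time"],2),"pos",o["tool_pos"].round(4),"yaw",round(y,2),"shift mm",d.round(1),"turn",t)
E
python3 - <<'E'
from h import *
s=cam("scene")
for p in [(428,205),(395,262),(340,345),(298,410)]: print(onz(s,*p,0).round(3))
a=np.radians(10.86)
print(delta([.610-.03*np.sin(a),-.139+.03*np.cos(a),.2],100.86))
E
```

```text
[ 0.332 -0.333  0.   ]
[ 0.328 -0.026  0.   ]
[0.332 0.244 0.   ]
[0.331 0.38  0.   ]
t 1.25 pos [ 0.1395 -0.5062  0.205 ] yaw 15.4 shift mm [ 553.5 -258.9    4.9] turn -85.45830596553418
None
```

```bash
python3 -m pendant '[[[37,-17,0],-6],[[74,-35,0],-13],[[111,-52,0],-20],[[148,-69,0],-26],[[185,-86,0],-32],[[222,-104,0],-38],[[258,-121,0],-44],[[295,-138,0],-50],[[332,-155,0],-56],[[369,-173,0],-62]]' 1
python3 - <<'E'
from h import *
a=np.radians(10.86)
delta([.610-.03*np.sin(a),-.139+.03*np.cos(a),.2],100.86)
E
```

```text
time: 2.08
tool_pos: [0.4506, -0.2399, 0.2051]
tool_rot: [3.141, 0.0, 1.356]
contact_force: [0.8, -0.7, 0.1]
opening: 0.0916
t 2.08 pos [ 0.4506 -0.2399  0.2051] yaw 77.69 shift mm [160.1 122.4   5.1] turn -23.16872804642088
```

```bash
python3 -m pendant '[[[32,24,0],-6],[[64,49,0],-12],[[96,73,0],-18],[[128,98,2],-23.2],[[160,122,5],-23.2],[[160,122,5],-23.2],[[160,122,5],-23.2]]' 1
python3 - <<'E'
from h import *
snap("wrist","w1.png"); c=cam("wrist"); np.save("w1.npy",np.array([0]))
import pickle; pickle.dump(c,open("w1.pkl","wb"))
print(-c[4].T@c[5]); print(robot.find_in("wrist","lid_rib")[:2],robot.find_in("wrist","case")[:2])
a=np.radians(10.86);R=np.array([[np.cos(a),-np.sin(a)],[np.sin(a),np.cos(a)]])
for p in [(64,94,44),(-64,94,44),(64,94,0),(-64,94,0),(-6,52,68),(6,52,68),(-6,8,68),(6,8,68),(64,-94,54),(-64,-94,54)]:
    q=R@np.array(p[:2])/1000+[.61,-.139]; print(p,proj(c,[*q,p[2]/1000]).round(1))
E
```

```text
time: 2.67
tool_pos: [0.6047, -0.1078, 0.199]
tool_rot: [-3.141, 0.0, 1.764]
contact_force: [0.1, -0.1, -0.6]
opening: 0.0918
[ 0.5900044  -0.03940962  0.37941716]
[{'xy': [0.4959, 0.4781], 'p': 0.79}] [{'xy': [0.5071, 0.2964], 'p': 0.88}]
(64, 94, 44) [348.3 121.8]
(-64, 94, 44) [212.  121.4]
(64, 94, 0) [340.4 120.8]
(-64, 94, 0) [219.8 120.4]
(-6, 52, 68) [273.4 169.9]
(6, 52, 68) [286.7 169.9]
(-6, 8, 68) [273.5 216.7]
(6, 8, 68) [286.3 216.7]
(64, -94, 54) [340.2 305.6]
(-64, -94, 54) [218.9 305.2]
```

View pics/w1.png

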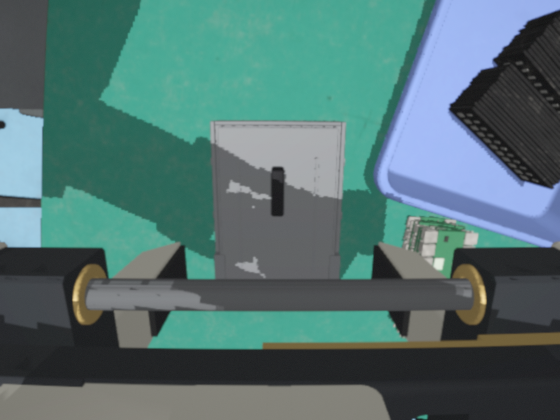

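Run:
```python
import cv2
im=cv2.imread("pics/w1.png")[110:280,195:365]; cv2.imwrite("pics/w1z.png",cv2.resize(im,None,fx=3.5,fy=3.5,interpolation=cv2.INTER_CUBIC))
```

```text
(no output)
```

View pics/w1z.png

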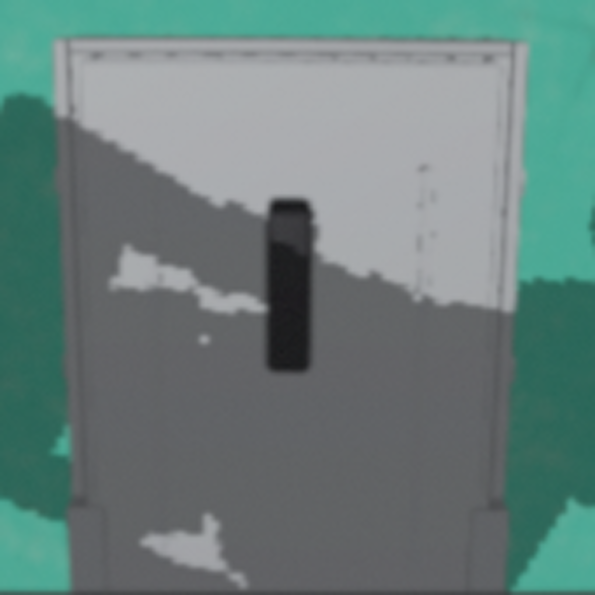

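```bash
cat >> h.py <<'E'
from scipy.optimize import least_squares
def fit(obs,x0,z=False,v=True):
    def res(x):
        c,sn=np.cos(x[2]),np.sin(x[2]); o=[]
        for cm,p,uv in obs:
            p=np.array(p)/1000.; P=[x[0]+c*p[0]-sn*p[1],x[1]+sn*p[0]+c*p[1],p[2]+(x[3] if z else 0)]
            o+=list(proj(cm,P)-uv)
        return np.array(o)
    r=least_squares(res,list(x0)+([0] if z else []),loss="soft_l1")
    if v: print(r.x.round(4), "yaw",np.degrees(r.x[2]).round(2)); print(r.fun.reshape(-1,2).round(1).tolist())
    return r.x
E
python3 - <<'E'
from h import *; import pickle
c=pickle.load(open("w1.pkl","rb")); C=lambda x,y:np.array([195+x/3.5,110+y/3.5])-.35
o=[(c,(-64,94,44),C(55,38)),(c,(64,94,44),C(527,43)),(c,(-64,-35,51),C(68,505)),(c,(64,-35,51),C(508,507))]
fit(o,[.61,-.139,.19]);fit(o,[.61,-.139,.19],True)
r=[(c,(-6,52-30,68),C(269,199)),(c,(6,52-30,68),C(311,200)),(c,(-6,8-30,68),C(267,370)),(c,(6,8-30,68),C(310,370))]
fit(r,[.604,-.109,.19]);fit(r,[.604,-.109,.19],True)
E
```

```text
[ 0.6075 -0.14    0.1847] yaw 10.58
[[-0.7, 1.2], [0.7, 0.8], [-0.1, -1.5], [0.1, -1.1]]
[ 0.6074 -0.1398  0.1847  0.002 ] yaw 10.58
[[-1.1, 0.9], [1.1, 0.5], [-0.5, -1.0], [0.5, -0.6]]
[ 0.6015 -0.1078  0.1824] yaw 10.45
[[-0.7, 0.9], [0.7, 0.7], [-0.3, -1.0], [0.3, -0.9]]
[ 0.6012 -0.1059  0.1823  0.0092] yaw 10.45
[[-0.9, 0.2], [0.9, 0.1], [-0.5, -0.2], [0.5, -0.1]]
```

Run:
```python
from h import *
delta([.6018,-.1085,.047],100.5)
```

```text
t 2.82 pos [ 0.6032 -0.1104  0.2002] yaw 100.84 shift mm [  2.2  -1.1 153.2] turn 0.3370624151558559
```

```bash
python3 -m pendant '[[[3,-1,30],0.3],[[3,-1,60],0.3],[[3,-1,85],0.3],[[3,-1,85],0.3],[[3,-1,85],0.3]]' 0.5
python3 - <<'E'
from h import *
c=cam("wrist"); snap("wrist","w2.png")
for p in [(-6,22),(6,22),(-6,-22),(6,-22)]:
    a=np.radians(10.5); q=np.array([[np.cos(a),-np.sin(a)],[np.sin(a),np.cos(a)]])@np.array(p)/1000+[.6018,-.1078]; print(proj(c,[*q,.068]).round(1))
delta([.6018,-.1078,.047],100.5)
E
```

```text
time: 3.23
tool_pos: [0.6006, -0.1087, 0.1151]
tool_rot: [-3.14, -0.0, 1.753]
contact_force: [0.1, -0.1, -0.0]
opening: 0.0629
[272.7 188.1]
[290.8 188.1]
[273.1 249.7]
[290.2 249.7]
t 3.28 pos [ 0.6019 -0.1089  0.1167] yaw 100.45 shift mm [ 1.2  0.  69.7] turn -0.05226793784990491
```

View pics/w2.png

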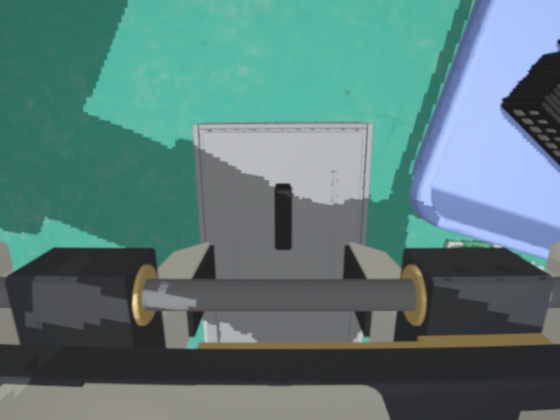

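```bash
python3 -m pendant '[[[2,-0.5,25],0],[[2,-0.5,50],0],[[2,-0.5,70],0],[[2,-0.5,70],0],[[2,-0.5,70],0]]' 0.5 && python3 -m pendant '[[[0,0,0],0],[[0,0,0],0],[[0,0,0],0],[[0,0,0],0],[[0,0,0],0],[[0,0,0],0]]' 0 50 && python3 -c "
from h import *
snap('wrist','w3.png'); delta([.6018,-.1078,.047],100.5)"
```

```text
time: 3.7
tool_pos: [0.6017, -0.1076, 0.0482]
tool_rot: [3.139, 0.002, 1.753]
contact_force: [0.7, 0.9, 0.0]
opening: 0.0459
time: 4.2
tool_pos: [0.6019, -0.1077, 0.0486]
tool_rot: [3.139, 0.002, 1.753]
contact_force: [-0.1, -0.4, 0.1]
opening: 0.0104
t 4.25 pos [ 0.6018 -0.1076  0.0484] yaw 100.42 shift mm [-0.2 -0.   1.4] turn -0.0802772963577354
```

View pics/w3.png

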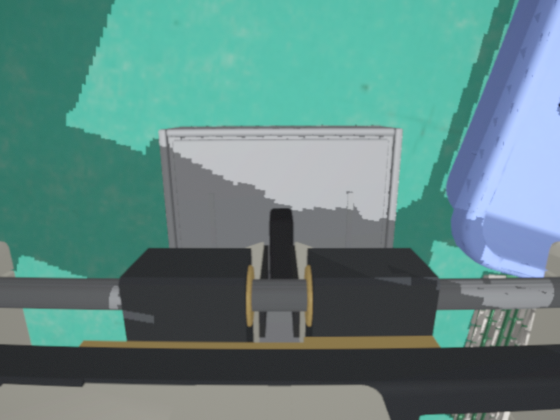

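```bash
python3 -m pendant '[[[0,0,-2],0],[[0,0,-4],0],[[0,0,-5.5],0],[[0,0,-5.5],0],[[0,0,-5.5],0],[[0,0,-5.5],0]]' - 60 && python3 -c "
from h import *
snap('wrist','w4.png'); snap('side','s4.png');snap('scene','sc4.png'); delta([.6018,-.1078,.0545],100.5)
up=lambda a,c,f,o: cv2.imwrite('pics/'+o,cv2.resize(cv2.imread('pics/'+a)[c[0]:c[1],c[2]:c[3]],None,fx=f,fy=f,interpolation=2))
up('sc4.png',(150,250,240,350),6,'sc4z.png'); up('s4.png',(200,310,260,390),6,'s4z.png')"
```

```text
time: 4.75
tool_pos: [0.6018, -0.1076, 0.0539]
tool_rot: [3.139, 0.002, 1.753]
contact_force: [-0.5, -0.1, -0.2]
opening: 0.0002
t 4.9 pos [ 0.6017 -0.1076  0.0538] yaw 100.42 shift mm [-0.2  0.1 -0.7] turn -0.07958349856639302
```

View pics/sc4z.png

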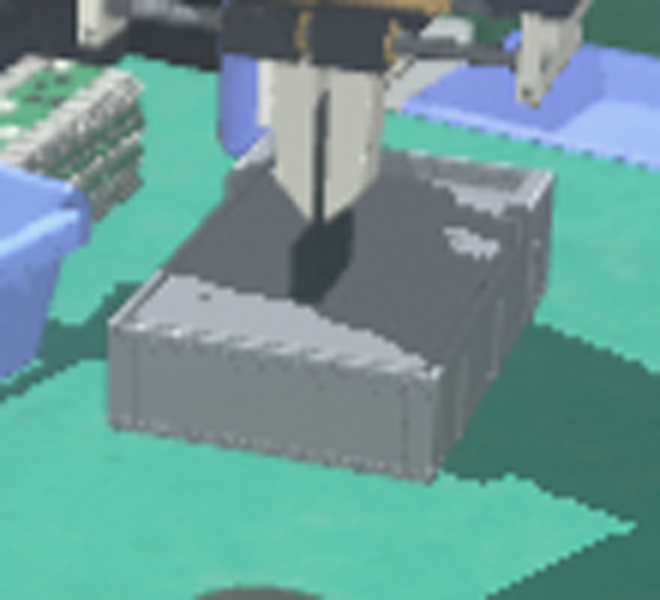

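View pics/s4z.png

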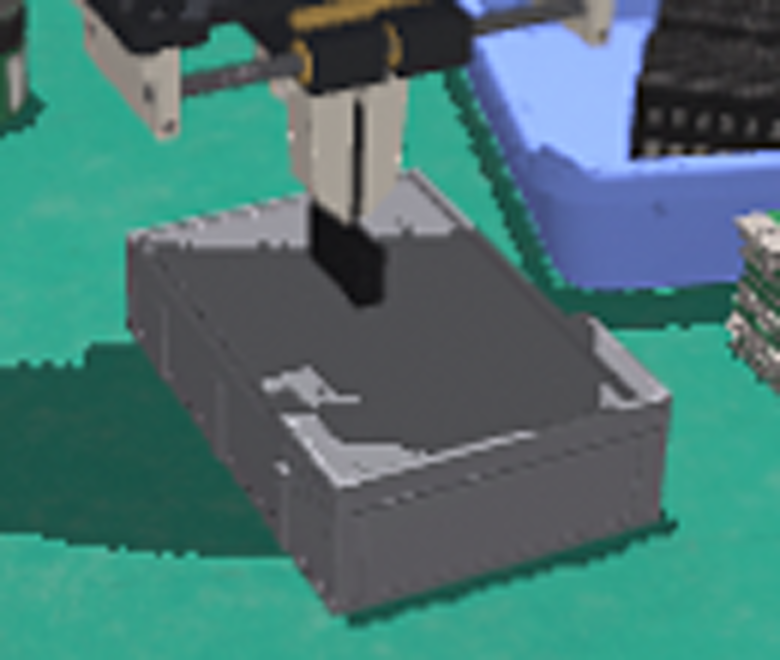

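View pics/w4.png

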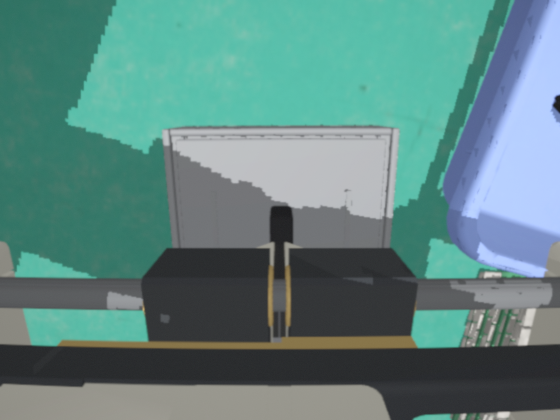

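```bash
python3 -c "
from h import *
s=cam('scene');d=cam('side');o=robot.observe();p=o['tool_pos']
print(proj(s,p),proj(d,p), o['opening'])
print('crop scene',(proj(s,p)-[240,150])*6,'side',(proj(d,p)-[260,200])*6)
R=rotm();c=cam('wrist');print(proj(c,p))
print(R.T@(-c[4].T@c[5]-p))
"
```

```text
[293.29577488 192.93702529] [315.88961827 242.49314966] 4.6557526620184656e-05
crop scene [319.77464931 257.62215175] side [335.33770961 254.95889795]
[279.68860234 246.05553981]
[ 0.07092735 -0.00048233 -0.179991  ]
```

```bash
python3 -c "
from h import *
s=cam('scene');d=cam('side')
S=lambda x,y:(s,240+x/6-.4,150+y/6-.4); D=lambda x,y:(d,260+x/6-.4,200+y/6-.4)
print('tip',tri([S(320,222),D(352,220)]))
# rib top corners: +y end/-x..
print('rib +y bottom', tri([S(305,300),D(310,250)]), 'rib -y bottom', tri([S(345,255),D(360,305)]))
a=np.radians(10.5);Q=np.array([[np.cos(a),-np.sin(a)],[np.sin(a),np.cos(a)]])
for z in (.044,.068):
  for p in [(-6,22),(6,22),(-6,-22),(6,-22)]:
    q=Q@np.array(p)/1000+[.6018,-.1078]; print(z,p,((proj(s,[*q,z])-[240,150])*6).round(),((proj(d,[*q,z])-[260,200])*6).round())
up=lambda a,c,f,o: cv2.imwrite('pics/'+o,cv2.resize(cv2.imread('pics/'+a)[c[0]:c[1],c[2]:c[3]],None,fx=f,fy=f,interpolation=2))
up('sc4.png',(155,210,265,320),12,'z1.png'); up('s4.png',(210,260,290,345),12,'z2.png')"
```

```text
tip [ 0.60522858 -0.10909702  0.06935378]
rib +y bottom [ 0.59714614 -0.08694877  0.04545667] rib -y bottom [ 0.60380598 -0.13071404  0.04696292]
0.044 (-6, 22) [316. 305.] [296. 252.]
0.044 (6, 22) [286. 300.] [324. 245.]
0.044 (-6, -22) [351. 261.] [347. 311.]
0.044 (6, -22) [321. 257.] [376. 304.]
0.068 (-6, 22) [318. 247.] [297. 198.]
0.068 (6, 22) [288. 242.] [326. 191.]
0.068 (-6, -22) [353. 205.] [348. 255.]
0.068 (6, -22) [323. 201.] [378. 248.]
```

View pics/z1.png

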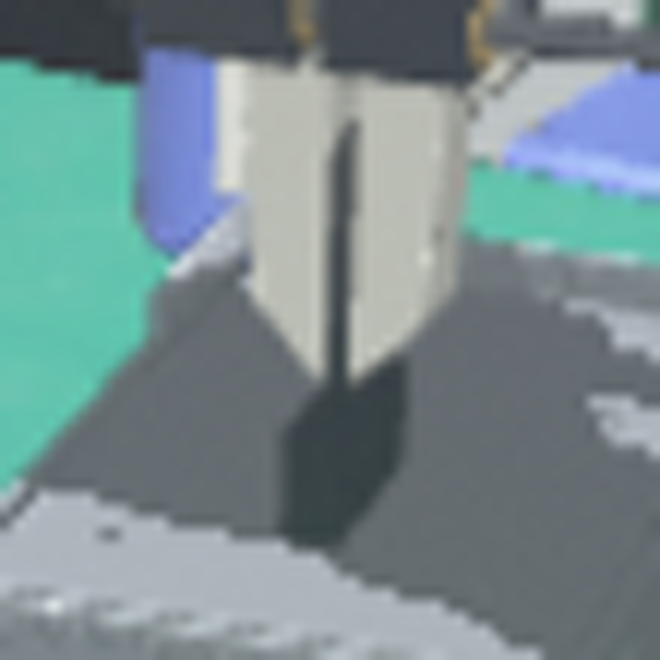

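View pics/z2.png

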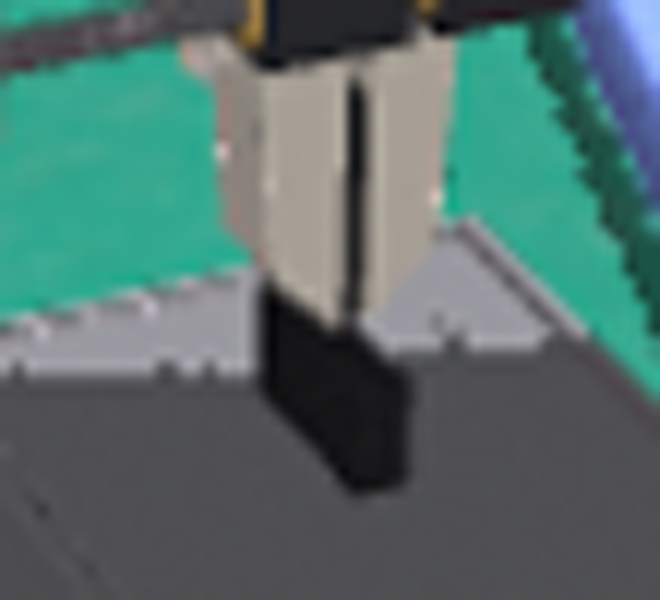

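```bash
python3 -m pendant '[[[0,0,0],0],[[0,0,0],0],[[0,0,0],0],[[0,0,0],0],[[0,0,0],0]]' 0.4 20 && python3 -c "
from h import *
snap('side','s5.png');snap('scene','sc5.png'); delta([.6018,-.1078,.0545],100.5)
s=cam('scene');d=cam('side');o=robot.observe();p=o['tool_pos'];w=o['opening']/2
ax=rotm()[:,1]
for k in(-1,1):
  q=p+k*w*ax; print('pred tip inner','scene',((proj(s,q)-[265,155])*12).round(),'side',((proj(d,q)-[285,210])*12).round())
up=lambda a,c,f,o: cv2.imwrite('pics/'+o,cv2.resize(cv2.imread('pics/'+a)[c[0]:c[1],c[2]:c[3]],None,fx=f,fy=f,interpolation=2))
up('sc5.png',(155,205,265,320),12,'z3.png'); up('s5.png',(210,260,285,345),12,'z4.png')"
```

```text
time: 5.32
tool_pos: [0.6017, -0.1076, 0.0537]
tool_rot: [3.139, 0.002, 1.753]
contact_force: [-0.2, -0.4, 0.1]
opening: 0.0289
t 5.42 pos [ 0.6017 -0.1076  0.0537] yaw 100.42 shift mm [-0.2  0.1 -0.8] turn -0.07532363931187547
pred tip inner scene [427. 469.] side [285. 410.]
pred tip inner scene [253. 442.] side [455. 370.]
```

View pics/z3.png

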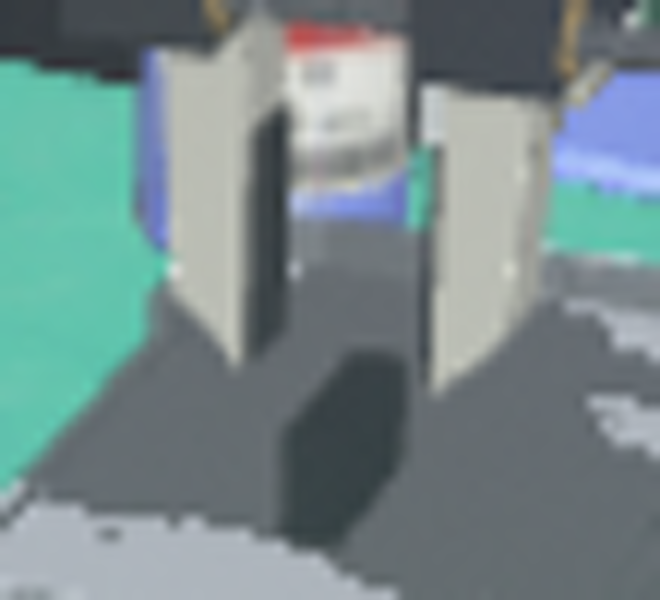

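View pics/z4.png

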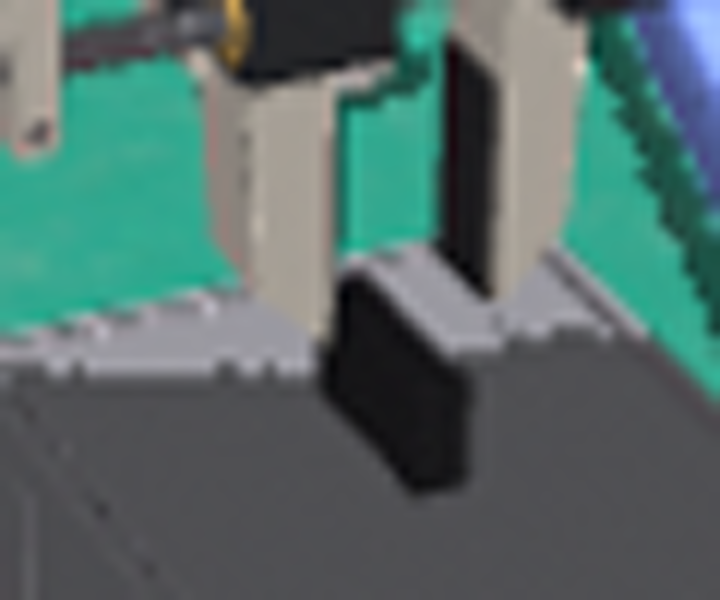

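```bash
python3 -m pendant '[[[0,0,5],0],[[0,0,10],0],[[0,0,15],0],[[0,0,18],0],[[0,0,18],0],[[0,0,18],0]]' 0.4 20 && python3 -c "
from h import *
snap('side','s6.png');snap('scene','sc6.png'); o=robot.observe();print(o['contact_force'])
s=cam('scene');d=cam('side');p=o['tool_pos'];w=o['opening']/2
R=rotm()
for k in(-1,1):
  q=p+k*w*R[:,1]; print('pred tip inner','scene',((proj(s,q+R[:,0]*.0095)-[265,155])*12).round(),'side',((proj(d,q-R[:,0]*.0095)-[285,210])*12).round())
up=lambda a,c,f,o: cv2.imwrite('pics/'+o,cv2.resize(cv2.imread('pics/'+a)[c[0]:c[1],c[2]:c[3]],None,fx=f,fy=f,interpolation=2))
up('sc6.png',(155,205,265,320),12,'z5.png'); up('s6.png',(210,260,285,345),12,'z6.png')"
```

```text
time: 5.92
tool_pos: [0.6015, -0.1076, 0.0353]
tool_rot: [3.14, 0.002, 1.753]
contact_force: [0.3, 0.4, -0.4]
opening: 0.0371
[ 0.23547355 -0.57562918 -0.44993599]
pred tip inner scene [413. 574.] side [302. 518.]
pred tip inner scene [229. 543.] side [480. 474.]
```

View pics/z5.png

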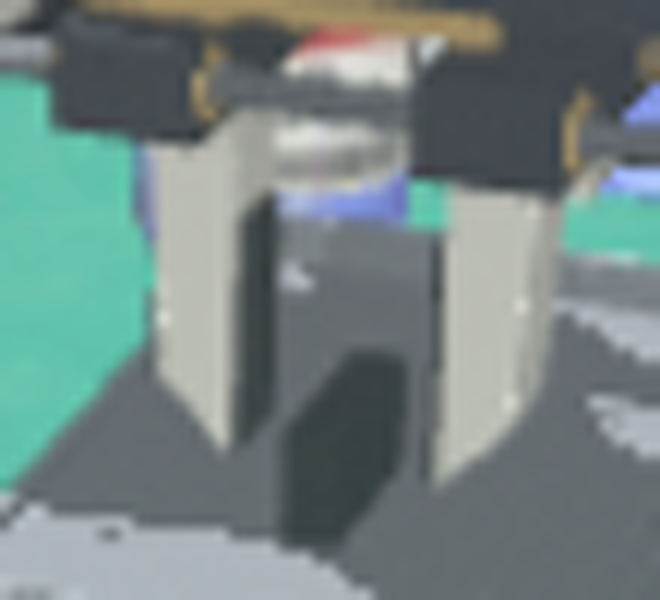

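View pics/z6.png

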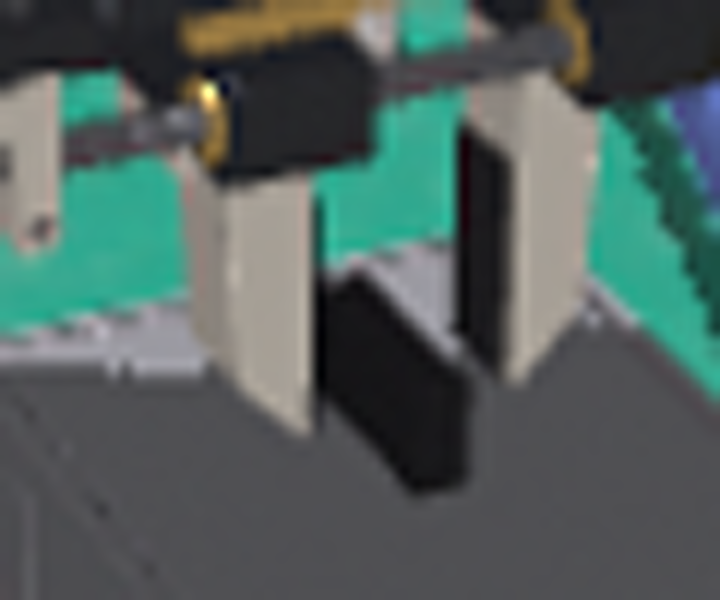

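```bash
python3 -m pendant '[[[0,0,4],0],[[0,0,7],0],[[0,0,7],0]]' 0.4 20 && python3 -m pendant '[[[0,0,0],0],[[0,0,0],0],[[0,0,0],0],[[0,0,0],0],[[0,0,0],0],[[0,0,0],0],[[0,0,0],0],[[0,0,0],0]]' 0 55
```

```text
time: 6.27
tool_pos: [0.6015, -0.1076, 0.0281]
tool_rot: [3.14, 0.002, 1.753]
contact_force: [-0.8, 0.7, 0.0]
opening: 0.0365
time: 6.93
tool_pos: [0.6016, -0.1076, 0.0283]
tool_rot: [3.14, 0.002, 1.753]
contact_force: [0.4, -0.2, 1.1]
opening: 0.0113
```

```bash
python3 -m pendant '[[[0,0,-2],0],[[0,0,-4],0],[[0,0,-5.5],0],[[0,0,-5.5],0],[[0,0,-5.5],0]]' 0 60 && python3 -c "
from h import *
snap('side','s7.png');snap('scene','sc7.png'); o=robot.observe();print(o['opening'],o['contact_force'],o['torque'])
up=lambda a,c,f,o: cv2.imwrite('pics/'+o,cv2.resize(cv2.imread('pics/'+a)[c[0]:c[1],c[2]:c[3]],None,fx=f,fy=f,interpolation=2))
up('sc7.png',(160,240,250,340),7,'z7.png'); up('s7.png',(210,310,270,380),7,'z8.png')"
```

```text
time: 7.35
tool_pos: [0.6016, -0.1076, 0.0339]
tool_rot: [3.14, 0.002, 1.753]
contact_force: [0.0, 0.3, -0.5]
opening: 0.0116
0.012036370898891185 [ 0.2244365  -0.44868325 -0.7821427 ] [ 0.00480371 -0.13439804  0.02007047]
```

View pics/z7.png

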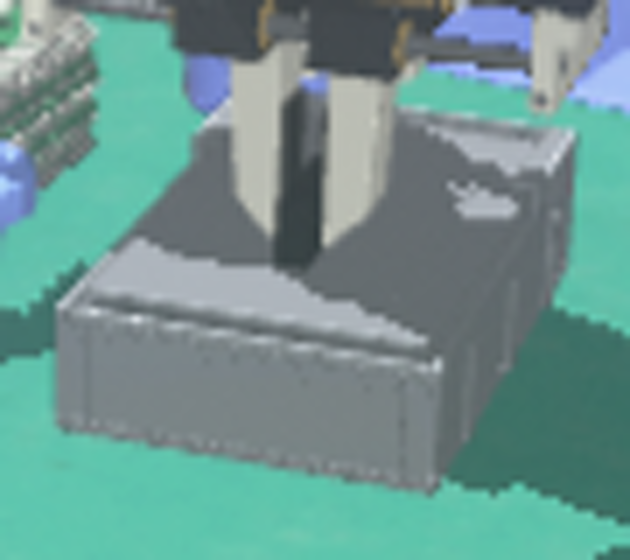

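View pics/z8.png

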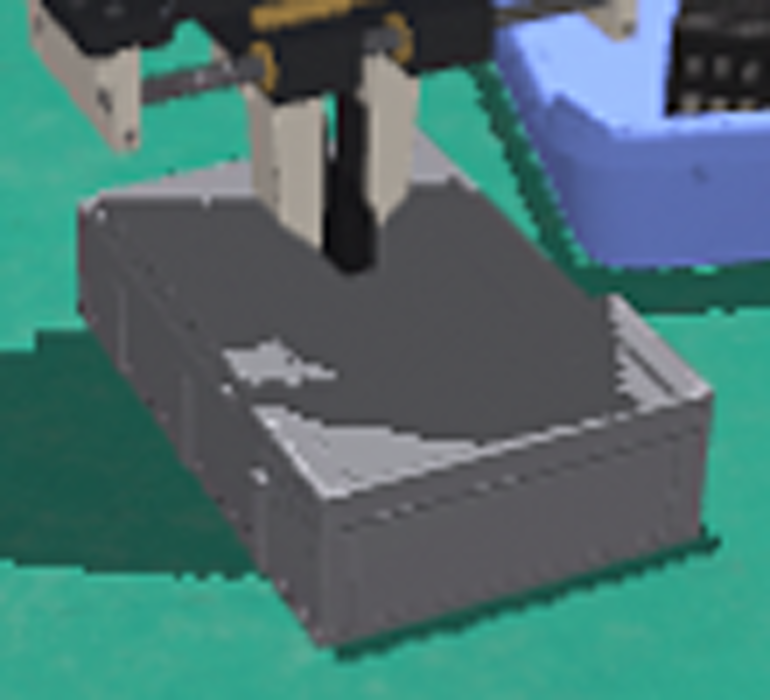

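```bash
python3 -m pendant '[[[5,0,-0.5],0],[[14,0,-0.5],0],[[24,0,-0.5],0],[[34,0,-0.5],0],[[44,0,-0.5],0],[[54,0,-0.5],0],[[64,0,-0.5],0],[[70,0,-0.5],0],[[70,0,-0.5],0],[[70,0,-0.5],0]]' 0 60 && python3 -c "
from h import *
snap('side','s8.png');snap('scene','sc8.png'); o=robot.observe();print(o['opening'],o['contact_force'],o['torque'])
up=lambda a,c,f,o: cv2.imwrite('pics/'+o,cv2.resize(cv2.imread('pics/'+a)[c[0]:c[1],c[2]:c[3]],None,fx=f,fy=f,interpolation=2))
up('sc8.png',(150,260,230,350),6,'z9.png'); up('s8.png',(200,310,270,380),6,'z10.png')"
```

```text
time: 8.28
tool_pos: [0.5889, -0.0383, 0.0342]
tool_rot: [3.14, 0.002, 1.754]
contact_force: [-0.4, -0.8, -0.5]
opening: 0.0119
0.011706383936983256 [-0.20617093  0.12987857 -1.09860457] [-0.01931731 -0.13233871  0.01390807]
```

View pics/z9.png

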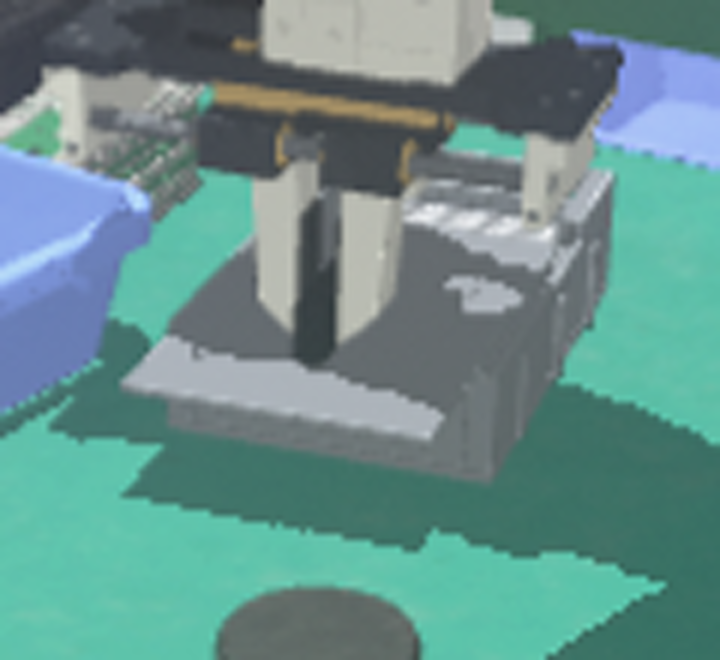

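View pics/z10.png

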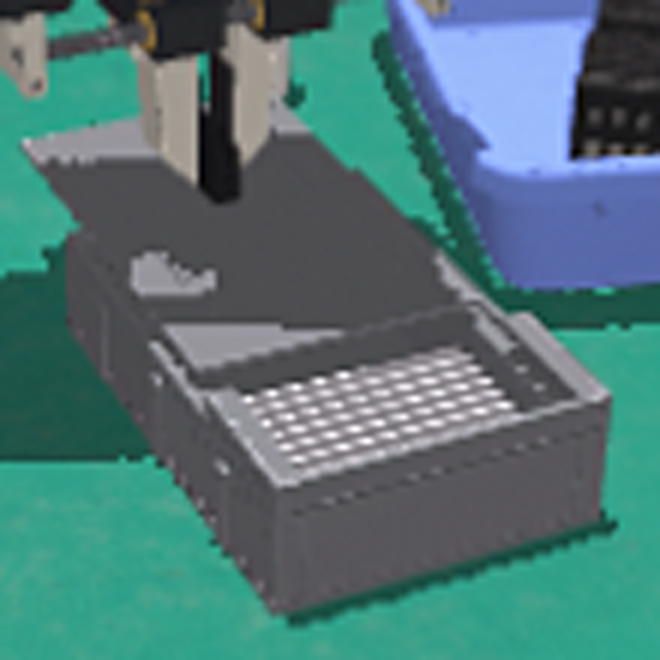

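```bash
python3 -m pendant '[[[0,0,-15],0],[[0,0,-35],0],[[0,0,-55],0],[[0,0,-70],0],[[0,0,-70],0]]' 0 60 && python3 -c "
from h import *
delta([.4489,-.159,.104],100.5)"
```

```text
time: 8.8
tool_pos: [0.591, -0.04, 0.1075]
tool_rot: [3.134, 0.005, 1.752]
contact_force: [1.1, -0.3, -0.7]
opening: 0.0113
t 8.8 pos [ 0.591  -0.04    0.1075] yaw 100.36 shift mm [ -91.5 -161.2    2.6] turn -0.13956483612122383
```

```bash
python3 -m pendant '[[[-10,-18,0],0],[[-21,-38,0],0],[[-33,-58,0],0],[[-45,-79,0],0],[[-57,-100,0],0],[[-68,-120,0],0],[[-80,-140,0],0],[[-88,-155,0],0],[[-91.5,-161,0],0],[[-91.5,-161,0],0]]' 0 60 && python3 -m pendant '[[[0,0,20],0],[[0,0,40],0],[[0,0,60],0],[[0,0,80],0],[[0,0,95],0],[[0,0,105],0],[[0,0,105],0],[[0,0,105],0]]' 0 60; python3 -c "
from h import *
snap('side','s9.png'); o=robot.observe();print(o['opening'],o['contact_force'],o['torque'])
delta([.4489,-.159,-.0117],100.5)"
```

```text
time: 9.63
tool_pos: [0.448, -0.1598, 0.1061]
tool_rot: [3.135, 0.004, 1.749]
contact_force: [0.1, 0.7, -1.1]
opening: 0.0114
time: 10.3
tool_pos: [0.4491, -0.1595, 0.0005]
tool_rot: [3.135, 0.003, 1.75]
contact_force: [0.8, -1.0, -1.1]
opening: 0.0115
0.011764630653916605 [ 0.44540669 -0.34010874 -1.10372175] [ 0.02027043 -0.07422527  0.0037315 ]
t 10.35 pos [ 0.4495 -0.1599  0.0012] yaw 100.25 shift mm [ 1.  -0.6 12.9] turn -0.24963801220550863
```

View pics/s9.png

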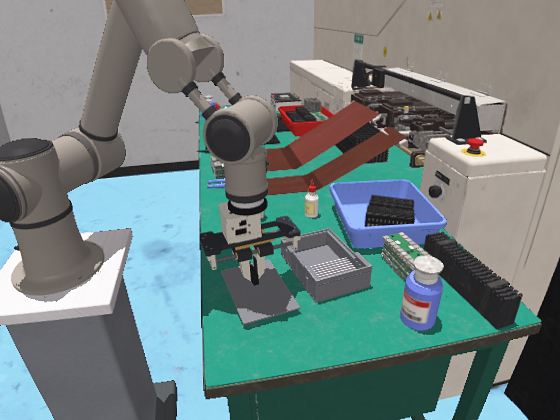

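```bash
python3 -m pendant '[[[0,0,4],0],[[0,0,8],0],[[0,0,11],0],[[0,0,11],0]]' 0 60; python3 -m pendant '[[[0,0,1],0],[[0,0,2],0],[[0,0,2],0]]' 0 60
```

```text
time: 10.68
tool_pos: [0.4494, -0.1597, -0.0102]
tool_rot: [3.135, 0.004, 1.75]
contact_force: [0.4, -0.7, -1.4]
opening: 0.0114
time: 10.93
tool_pos: [0.4496, -0.1598, -0.0117]
tool_rot: [3.134, 0.004, 1.75]
contact_force: [0.4, 1.5, 2.6]
opening: 0.0119
```

```bash
python3 -m pendant '[[[0,0,0],0],[[0,0,0],0],[[0,0,0],0],[[0,0,0],0],[[0,0,0],0]]' 0.4 20; python3 -m pendant '[[[0,0,-30],0],[[0,0,-70],0],[[0,0,-110],0],[[0,0,-150],0],[[0,0,-180],0],[[0,0,-200],0],[[0,0,-200],0]]' 0 20; python3 -c "
from h import *
snap('side','s10.png');snap('scene','sc10.png');c=cam('wrist'); snap('wrist','w10.png')
import pickle;pickle.dump(c,open('w10.pkl','wb'))
a=np.radians(20.2)
# tool behind sink: local (+45,0)
delta([.452+.05*np.cos(a),.264+.05*np.sin(a),.18],110.2)"
```

```text
time: 11.35
tool_pos: [0.4496, -0.1598, -0.0118]
tool_rot: [3.134, 0.004, 1.75]
contact_force: [-0.3, -0.0, -0.9]
opening: 0.0359
time: 11.93
tool_pos: [0.4501, -0.1604, 0.1928]
tool_rot: [3.127, 0.01, 1.75]
contact_force: [1.1, -0.6, 1.4]
opening: 0.0005
t 12.08 pos [ 0.4475 -0.159   0.1874] yaw 100.24 shift mm [424.1 128.9   6.8] turn -9.960564624048203
```

View pics/w10.png

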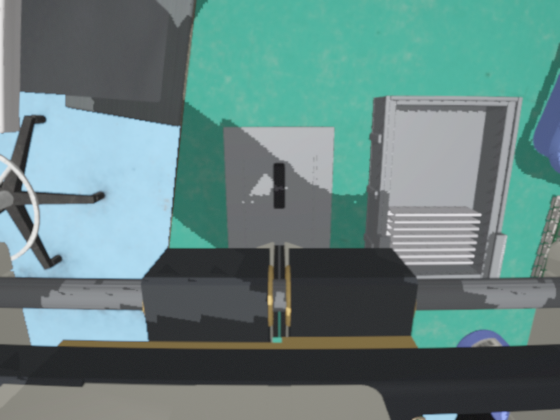

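View pics/s10.png

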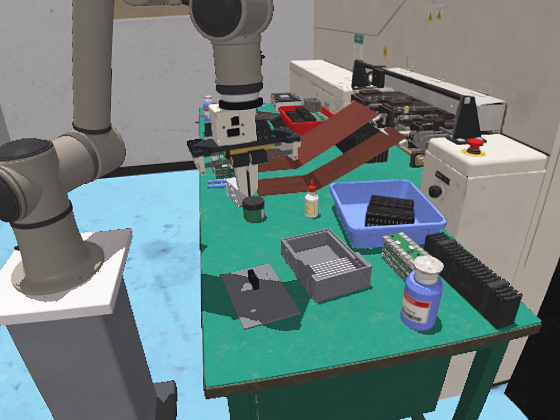

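```bash
python3 -c "
from h import *
s=cam('scene')
for p in [(225,315),(185,362),(80,312),(137,271),(0,182)]: print(p,onz(s,*p,0.003).round(3))"
```

```text
(225, 315) [0.518 0.277 0.003]
(185, 362) [0.505 0.391 0.003]
(80, 312) [0.722 0.4   0.003]
(137, 271) [0.731 0.262 0.003]
(0, 182) [1.4   0.161 0.003]
```

View pics/sc10.png

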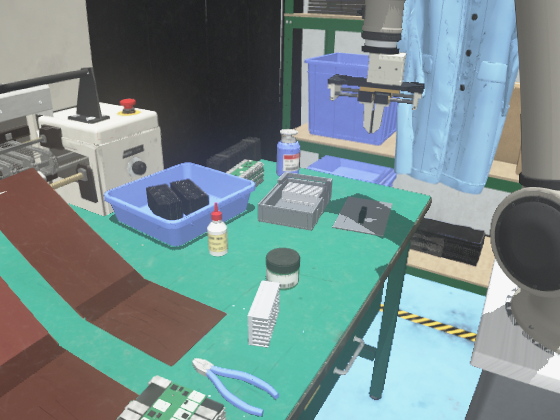

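```bash
python3 -m pendant '[[[38,12,0],0],[[76,23,0],-1],[[114,35,0],-2],[[152,46,0],-3],[[190,58,0],-4],[[228,70,0],-5],[[266,81,0],-6],[[304,93,0],-7],[[342,104,0],-8],[[380,115,0],-9]]' 0 20; python3 -c "
from h import *
delta([.5008,.282,.13],110.2)"
```

```text
time: 12.92
tool_pos: [0.4919, 0.2371, 0.1847]
tool_rot: [3.14, 0.004, 1.908]
contact_force: [0.4, -0.8, -1.1]
opening: 0.0005
t 12.92 pos [0.4919 0.2371 0.1847] yaw 109.3 shift mm [39.6 23.1 54.5] turn -0.8987544715240574
```

```bash
python3 -m pendant '[[[25,14,0],-0.9],[[39.6,23,20],-0.9],[[39.6,23,54],-0.9],[[39.6,23,54],-0.9],[[39.6,23,54],-0.9]]' 0 20; python3 -c "
from h import *
snap('scene','sc11.png');snap('side','s11.png');c=cam('wrist'); snap('wrist','w11.png')
delta([.5008,.282,.015],110.2)
up=lambda a,c,f,o: cv2.imwrite('pics/'+o,cv2.resize(cv2.imread('pics/'+a)[c[0]:c[1],c[2]:c[3]],None,fx=f,fy=f,interpolation=2))
up('sc11.png',(200,360,180,330),4,'z11.png')
x=[]
for p in [(-15,45),(15,45),(-15,-45),(15,-45)]:
    a=np.radians(20.2); q=np.array([[np.cos(a),-np.sin(a)],[np.sin(a),np.cos(a)]])@np.array(p)/1000+[.4517,.2644]; print(proj(c,[*q,.056]).round(1))
"
```

```text
time: 13.33
tool_pos: [0.4986, 0.2811, 0.1276]
tool_rot: [-3.136, 0.005, 1.924]
contact_force: [-0.4, 0.2, -0.0]
opening: 0.0007
t 13.48 pos [0.5015 0.2816 0.1318] yaw 110.14 shift mm [  1.1  -0.9 116.8] turn -0.05695734304066491
[187.1 148.5]
[228.1 148.4]
[195.  262.5]
[232.6 262.6]
```

View pics/w11.png

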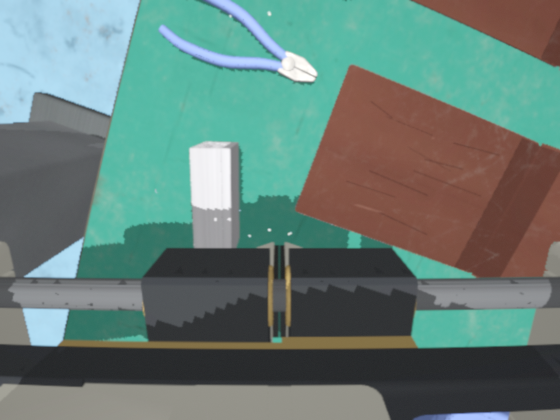

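View pics/z11.png

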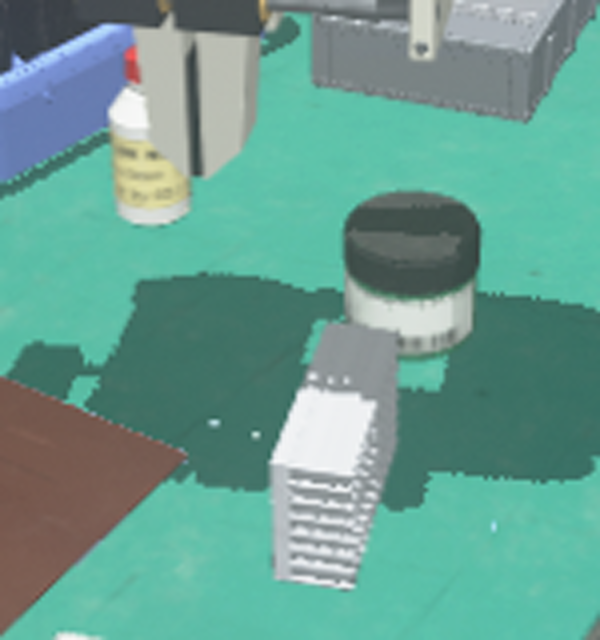

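```bash
python3 -m pendant '[[[1,0,30],0],[[1,0,65],0],[[1,0,95],0],[[1,0,115],0],[[1,0,115],0],[[1,0,115],0],[[1,-4,115],0],[[1,-8,115],0],[[1,-8,115],0]]' 0 20; python3 -m pendant '[[[0,-3,0],0],[[0,-6,0],0],[[0,-9,0],0],[[0,-12,0],0],[[0,-15,0],0],[[0,-18,0],0],[[0,-20,0],0],[[0,-20,0],0]]' 0 20; python3 -c "
from h import *
snap('scene','sc12.png'); delta([.5008,.282,.015],110.2)
up=lambda a,c,f,o: cv2.imwrite('pics/'+o,cv2.resize(cv2.imread('pics/'+a)[c[0]:c[1],c[2]:c[3]],None,fx=f,fy=f,interpolation=2))
up('sc12.png',(200,360,180,330),4,'z12.png')
"
```

```text
time: 14.23
tool_pos: [0.4943, 0.2795, 0.0186]
tool_rot: [3.136, 0.004, 1.922]
contact_force: [-0.3, 0.4, -0.0]
opening: 0.0003
time: 14.9
tool_pos: [0.4751, 0.2724, 0.0185]
tool_rot: [3.136, 0.004, 1.922]
contact_force: [0.8, -0.3, 0.7]
opening: 0.0003
t 14.95 pos [0.4753 0.2725 0.0185] yaw 110.15 shift mm [ 0.1 27.2  3.6] turn -0.054038683363103246
```

View pics/z12.png

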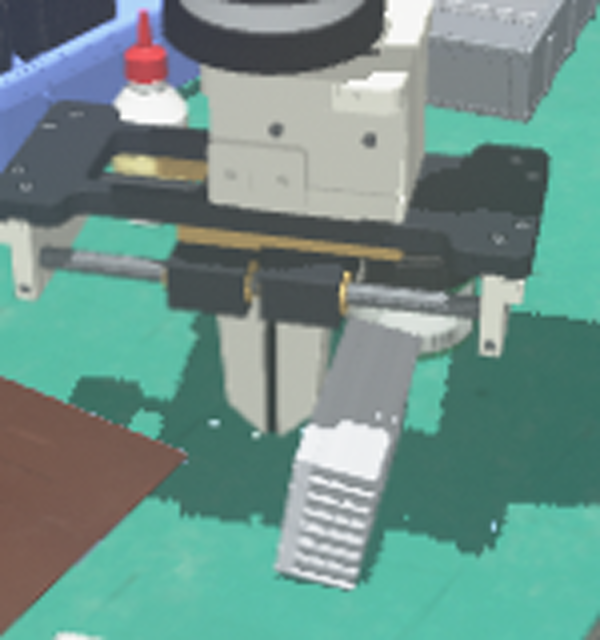

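```bash
python3 -m pendant '[[[0,-3,0],0],[[0,-6,0],0],[[0,-9,0],0],[[0,-12,0],0],[[0,-15,0],0],[[0,-18,0],0],[[0,-20,0],0],[[0,-20,0],0],[[0,-20,0],0]]' 0 20; python3 -c "
from h import *
snap('scene','sc13.png'); delta([.5008,.282,.015],110.2)
up=lambda a,c,f,o: cv2.imwrite('pics/'+o,cv2.resize(cv2.imread('pics/'+a)[c[0]:c[1],c[2]:c[3]],None,fx=f,fy=f,interpolation=2))
up('sc13.png',(200,360,180,330),4,'z13.png')
"
```

```text
time: 15.7
tool_pos: [0.4565, 0.2656, 0.0184]
tool_rot: [3.136, 0.004, 1.922]
contact_force: [1.0, -0.1, 0.6]
opening: 0.0007
t 15.75 pos [0.4566 0.2657 0.0184] yaw 110.14 shift mm [ 0.1 47.1  3.7] turn -0.059209592540355516
```

View pics/z13.png

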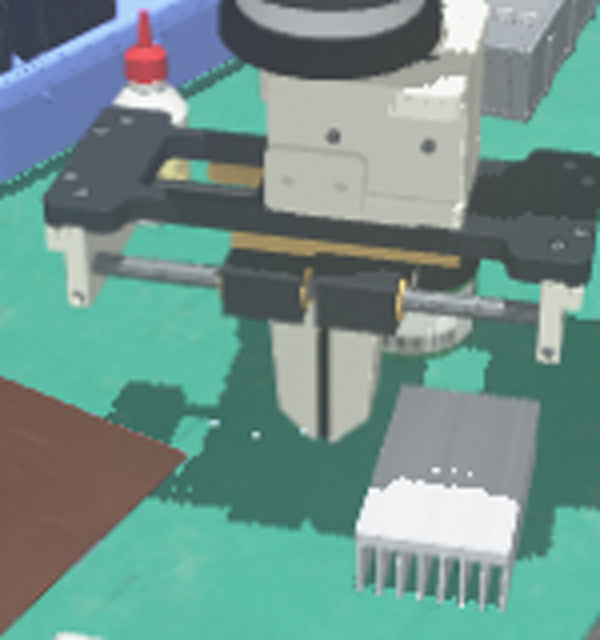

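```bash
python3 -m pendant '[[[0,0,-30],0],[[0,0,-65],0],[[0,-10,-95],0],[[0,-25,-120],0],[[0,-45,-125],0],[[0,-48,-125],0],[[0,-48,-125],0],[[0,-48,-125],0],[[0,-48,-125],0]]' 1 20; python3 -c "
from h import *; import pickle
c=cam('wrist');snap('wrist','w14.png');snap('scene','sc14.png');pickle.dump(c,open('w14.pkl','wb'));  delta([.5008,.282,.015],110.2)
up=lambda a,c,f,o: cv2.imwrite('pics/'+o,cv2.resize(cv2.imread('pics/'+a)[c[0]:c[1],c[2]:c[3]],None,fx=f,fy=f,interpolation=2))
up('sc14.png',(280,370,240,350),7,'z14.png');up('w14.png',(110,270,200,360),4,'z15.png')
"
```

```text
time: 16.5
tool_pos: [0.4112, 0.2495, 0.1424]
tool_rot: [3.137, 0.004, 1.922]
contact_force: [0.7, 0.6, 0.7]
opening: 0.0559
t 16.6 pos [0.4111 0.2494 0.1423] yaw 110.13 shift mm [  0.2  94.9 127.7] turn -0.06702862750472605
```

View pics/w14.png

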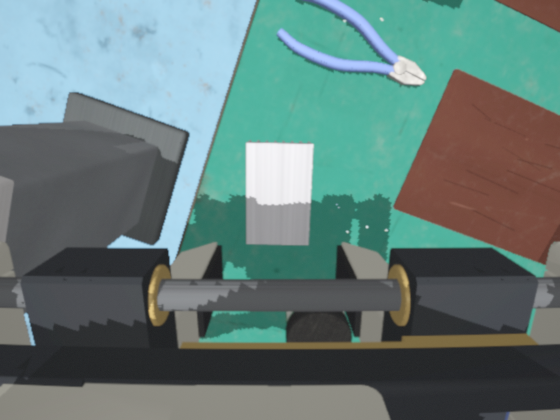

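View pics/z14.png

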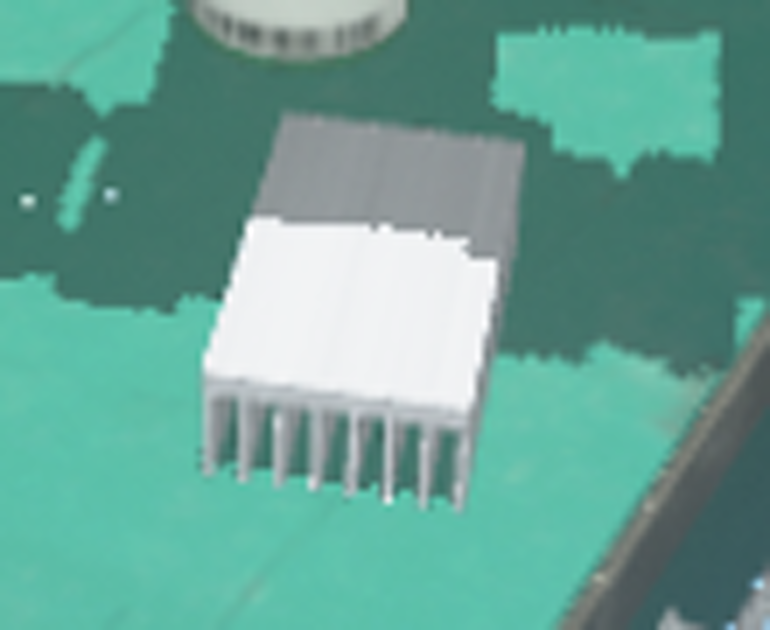

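View pics/z15.png

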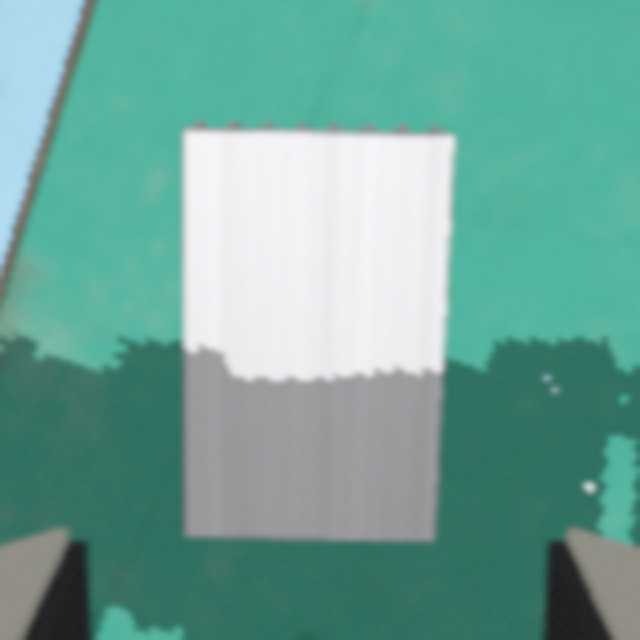

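```bash
python3 -c "
from h import *; import pickle
c=pickle.load(open('w14.pkl','rb'));s=cam('scene')
C=lambda x,y:np.array([200+x/4,110+y/4])-.4;S=lambda x,y:np.array([240+x/7,280+y/7])-.4
o=[(c,(-28,45,30),C(185,129)),(c,(28,45,30),C(456,134)),(c,(-28,-45,30),C(185,537)),(c,(28,-45,30),C(436,541))]
x=fit(o,[.411,.249,.35]);fit(o,[.411,.249,.35],True)
fit([(s,(28,45,30),S(205,380)),(s,(-28,45,30),S(475,410)),(s,(28,-45,30),S(285,110)),(s,(-28,-45,30),S(525,143))],[.411,.249,.35])
delta([x[0],x[1],0],90+np.degrees(x[2]))
"
```

```text
[0.4102 0.2512 0.3294] yaw 18.87
[[0.0, -0.0], [-0.2, 0.3], [0.3, -0.3], [-0.1, -0.0]]
[0.4102 0.2514 0.3294 0.0009] yaw 18.87
[[-0.1, -0.2], [-0.1, 0.1], [0.2, -0.1], [-0.0, 0.1]]
[0.4086 0.2519 0.3391] yaw 19.43
[[-0.0, -0.8], [0.2, 0.1], [-0.3, 0.6], [0.1, 0.1]]
t 16.6 pos [0.4111 0.2494 0.1423] yaw 110.13 shift mm [  2.6  -0.8 142.3] turn 1.2605613251812429
```

```bash
python3 -m pendant '[[[2.5,-0.8,20],1.2],[[2.5,-0.8,50],1.2],[[2.5,-0.8,80],1.2],[[2.5,-0.8,110],1.2],[[2.5,-0.8,135],1.2],[[2.5,-0.8,148],1.2],[[2.5,-0.8,152],1.2],[[2.5,-0.8,152],1.2],[[2.5,-0.8,152],1.2]]' 1 20; python3 -m pendant '[[[0,0,0],0],[[0,0,0],0],[[0,0,0],0],[[0,0,0],0],[[0,0,0],0],[[0,0,0],0],[[0,0,0],0],[[0,0,0],0]]' 0 40
```

```text
time: 17.35
tool_pos: [0.4109, 0.2513, -0.0095]
tool_rot: [3.137, 0.004, 1.901]
contact_force: [0.4, -1.1, -0.3]
opening: 0.0916
time: 18.02
tool_pos: [0.4109, 0.2514, -0.0093]
tool_rot: [3.137, 0.004, 1.901]
contact_force: [-0.8, -0.7, 3.3]
opening: 0.0558
```

```bash
python3 -m pendant '[[[0,0,-15],0],[[0,0,-45],0],[[0,0,-80],0],[[0,0,-115],0],[[0,0,-145],0],[[0,0,-160],0],[[0,0,-160],0],[[0,0,-160],0]]' 0 40; python3 -c "
from h import *; import pickle
snap('side','s16.png')
up=lambda a,c,f,o: cv2.imwrite('pics/'+o,cv2.resize(cv2.imread('pics/'+a)[c[0]:c[1],c[2]:c[3]],None,fx=f,fy=f,interpolation=2))
up('w10.png',(90,280,200,530),2.4,'z16.png')
a=np.radians(10.55)
delta([.608-.028*np.sin(a),-.1395+.028*np.cos(a),.15],10.55)
"
```

```text
time: 18.68
tool_pos: [0.4099, 0.2517, 0.1505]
tool_rot: [3.136, 0.004, 1.901]
contact_force: [0.2, -0.1, -2.8]
opening: 0.0557
t 18.73 pos [0.4092 0.2514 0.1494] yaw 108.93 shift mm [-406.5   65.4    1.4] turn 98.37831731499855
```

View pics/z16.png

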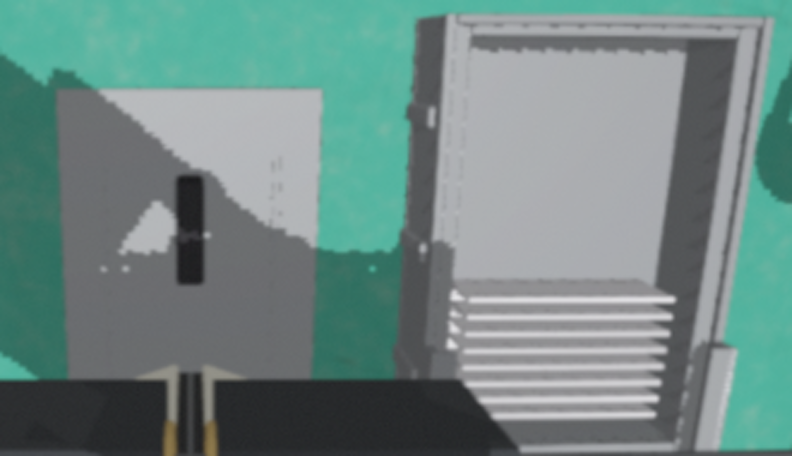

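View pics/s16.png

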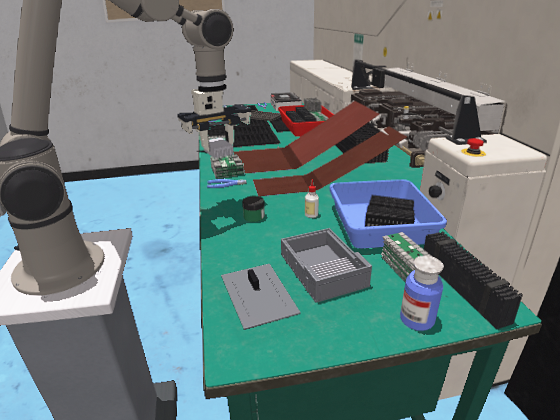

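```bash
python3 -c "
from h import *; import pickle
c=pickle.load(open('w10.pkl','rb'))
a=np.radians(10.55);Q=np.array([[np.cos(a),-np.sin(a)],[np.sin(a),np.cos(a)]])
def L(x,y,z): 
  p=onz(c,200+x/2.4-.3,90+y/2.4-.3,z/1000); return (Q.T@(p[:2]-[.608,-.1395])*1000).round(1)
print('fin1',L(460,297,34),L(675,297,34),'finlast',L(465,419,34),L(657,419,34),'lip corners',L(420,18,44),L(770,20,44),'lid',L(57,90,4),L(322,90,4))
"
```

```text
fin1 [-46.8 -17.8] [ 46.5 -18.6] finlast [-39.8 -73.7] [ 47.3 -75.2] lip corners [-73.9  93.9] [62.2 94.8] lid [-216.2   66.4] [-103.3   65.8]
```

```bash
python3 -m pendant '[[[-20,3,-5],5],[[-48,7,-10],12],[[-78,12,-10],19],[[-108,17,-10],26],[[-138,22,-10],33],[[-168,27,-10],40],[[-198,32,-10],47],[[-228,37,-10],54],[[-258,42,-10],61],[[-288,46,-10],68]]' 0 40; python3 -c "
from h import *
delta([.6016,-.1051,.15],10.55)
"
```

```text
time: 19.57
tool_pos: [0.5454, -0.0074, 0.158]
tool_rot: [3.14, 0.002, 0.708]
contact_force: [0.2, 0.3, -2.0]
opening: 0.0554
t 19.57 pos [ 0.5454 -0.0074  0.158 ] yaw 40.57 shift mm [-20.8 110.7   8.2] turn 30.024146677448783
```

```bash
python3 -m pendant '[[[-4,24,2],6],[[-8,48,4],12],[[-12,72,6],18],[[-16,96,8],24],[[-20.8,110.7,8],30],[[-20.8,110.7,8],30],[[-20.8,110.7,8],30],[[-20.8,110.7,8],30]]' 0 40; python3 -c "
from h import *
c=cam('wrist');snap('wrist','w17.png');snap('scene','sc17.png')
delta([.6016,-.1051,.03],10.55)
up=lambda a,c,f,o: cv2.imwrite('pics/'+o,cv2.resize(cv2.imread('pics/'+a)[c[0]:c[1],c[2]:c[3]],None,fx=f,fy=f,interpolation=2))
up('sc17.png',(130,250,230,350),6,'z17.png')
"
```

```text
time: 20.23
tool_pos: [0.6005, -0.1042, 0.1484]
tool_rot: [3.142, 0.004, 0.187]
contact_force: [-0.3, -0.2, -1.5]
opening: 0.0557
t 20.33 pos [ 0.6009 -0.1039  0.1495] yaw 10.71 shift mm [  0.7   1.2 119.5] turn 0.15889764677419294
```

View pics/w17.png

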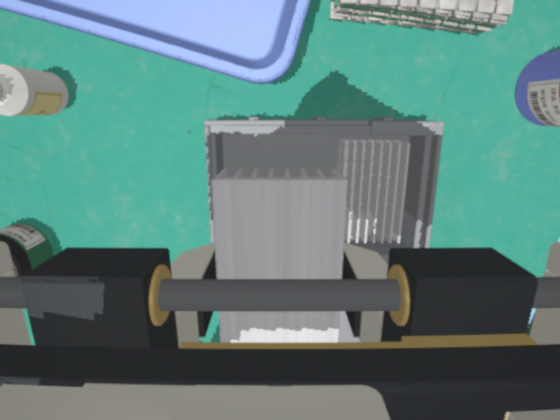

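View pics/z17.png

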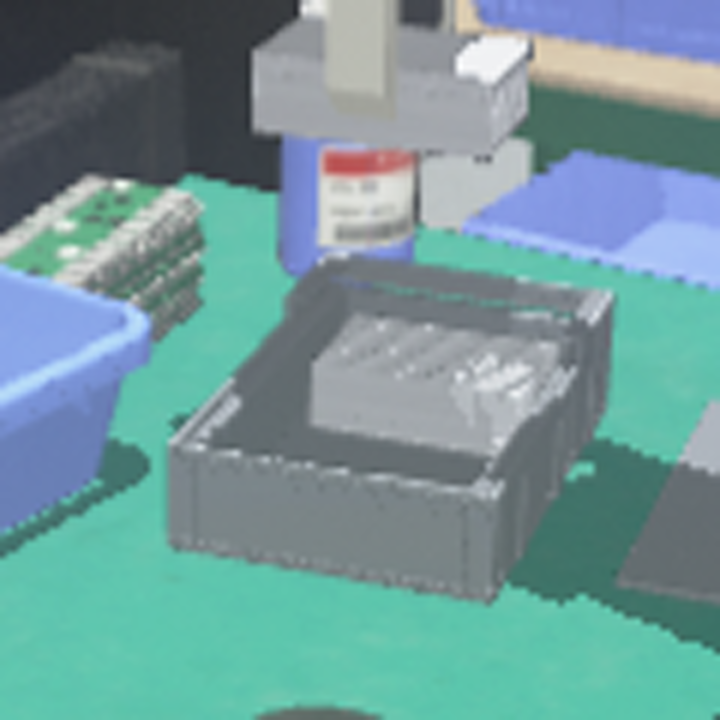

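```bash
python3 -c "
from h import *
c=cam('wrist')
a=np.radians(10.55);Q=np.array([[np.cos(a),-np.sin(a)],[np.sin(a),np.cos(a)]])
for p in [(64,94,44),(64,-94,54),(45,-18,34),(45,-74,34),(53,86,4)]: print(p,proj(c,[*(Q@np.array(p[:2])/1000+[.608,-.1395]),p[2]/1000]).round(1))
delta([.6016,-.1051,.03],10.55)
up=lambda a,c,f,o: cv2.imwrite('pics/'+o,cv2.resize(cv2.imread('pics/'+a)[c[0]:c[1],c[2]:c[3]],None,fx=f,fy=f,interpolation=2))
up('w17.png',(110,260,190,460),2.8,'z18.png')
"
```

```text
(64, 94, 44) [206.4 120.9]
(64, -94, 54) [445.8 122.9]
(45, -18, 34) [343.2 144.3]
(45, -74, 34) [409.1 144.9]
(53, 86, 4) [224.3 132.2]
t 20.33 pos [ 0.6009 -0.1039  0.1495] yaw 10.71 shift mm [  0.7   1.2 119.5] turn 0.15889764677419294
```

View pics/z18.png

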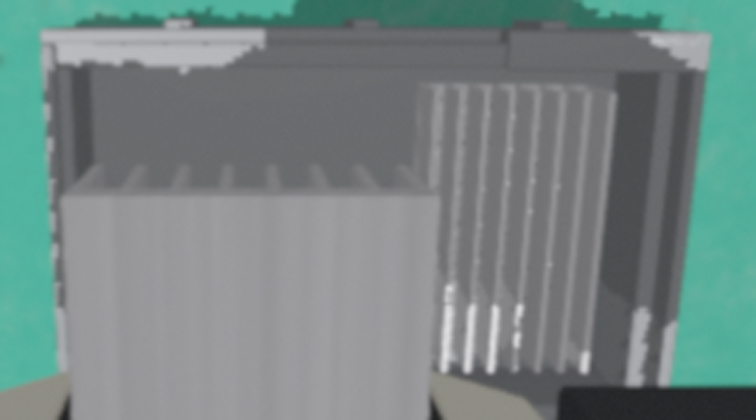

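```bash
python3 -m pendant '[[[0.5,0,20],0],[[0.5,0,45],0],[[0.5,0,70],0],[[0.5,0,90],0],[[0.5,0,105],0],[[0.5,0,105],0]]' 0 40; python3 -c "
from h import *
c=cam('wrist');snap('wrist','w18.png');delta([.6014,-.104,-.003],10.55)
snap('scene','sc18.png');snap('side','s18.png')
up=lambda a,c,f,o: cv2.imwrite('pics/'+o,cv2.resize(cv2.imread('pics/'+a)[c[0]:c[1],c[2]:c[3]],None,fx=f,fy=f,interpolation=2))
up('sc18.png',(130,250,230,350),6,'z19.png');up('s18.png',(200,310,260,390),6,'z20.png')
"
```

```text
time: 20.83
tool_pos: [0.5986, -0.1023, 0.0412]
tool_rot: [-3.14, 0.008, 0.189]
contact_force: [-0.5, -0.0, -1.4]
opening: 0.0557
t 20.88 pos [ 0.5998 -0.1028  0.0432] yaw 10.8 shift mm [ 1.6  1.6 46.1] turn 0.25485457122283606
```

View pics/w18.png

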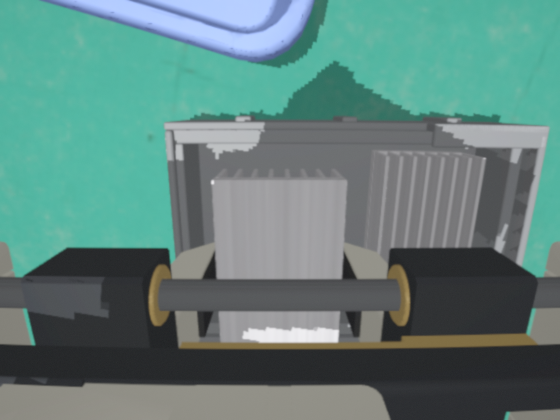

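View pics/z19.png

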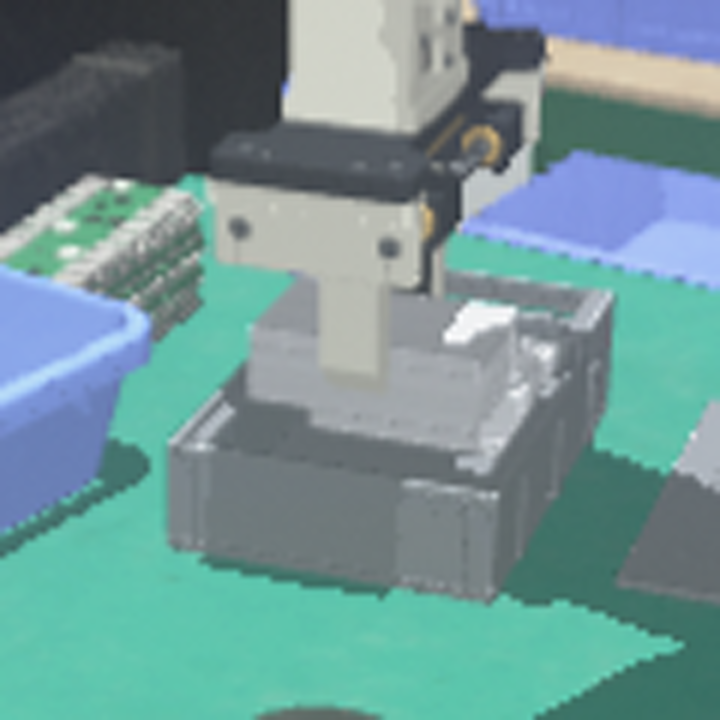

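View pics/z20.png

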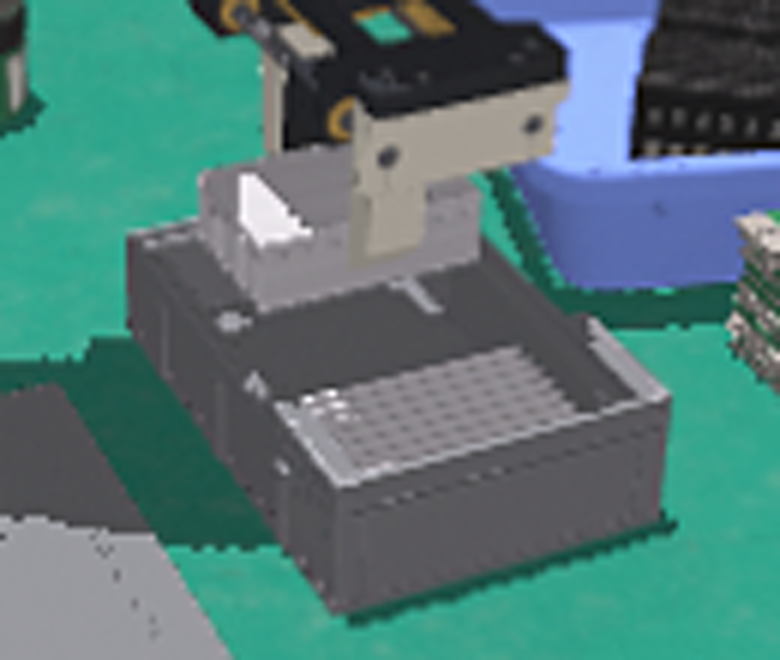

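```bash
python3 -m pendant '[[[1.6,1.6,10],0.2],[[1.6,1.6,22],0.2],[[1.6,1.6,34],0.2],[[1.6,1.6,42],0.2],[[1.6,1.6,42],0.2],[[1.6,1.6,42],0.2]]' 0 40; python3 -c "
from h import *
delta([.6014,-.104,-.005],10.55)"
```

```text
time: 21.48
tool_pos: [0.603, -0.1048, 0.0026]
tool_rot: [3.141, 0.003, 0.184]
contact_force: [0.0, -1.1, -1.5]
opening: 0.0552
t 21.48 pos [ 0.603  -0.1048  0.0026] yaw 10.57 shift mm [-1.4 -1.1  7.6] turn 0.01966862087644472
```

```bash
python3 -m pendant '[[[-1,-1,3],0],[[-1,-1,6],0],[[-1,-1,7],0],[[-1,-1,7.5],0],[[-1,-1,7.5],0]]' 0 40; python3 -m pendant '[[[0,0,0],0],[[0,0,0],0],[[0,0,0],0]]' 0.68 20; python3 -c "
from h import *
snap('wrist','w19.png')"
```

```text
time: 21.9
tool_pos: [0.6019, -0.1041, -0.0048]
tool_rot: [3.141, 0.003, 0.184]
contact_force: [0.5, -0.7, -1.9]
opening: 0.0554
time: 22.15
tool_pos: [0.6023, -0.1042, -0.0043]
tool_rot: [3.14, 0.002, 0.184]
contact_force: [0.2, -0.2, 0.1]
opening: 0.0623
```

View pics/w19.png

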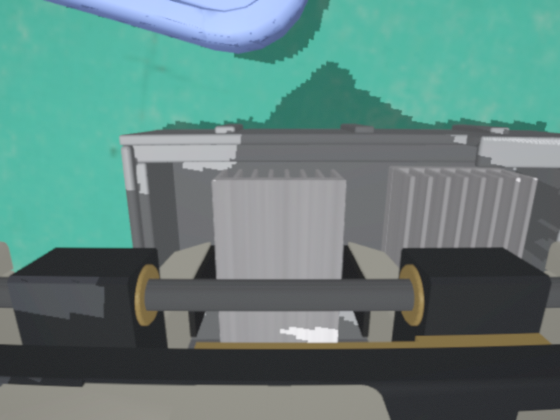

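```bash
python3 -m pendant '[[[0,0,-10],0],[[0,0,-25],0],[[0,0,-50],0],[[0,0,-85],0],[[0,0,-120],0],[[0,0,-150],0],[[0,0,-150],0],[[0,0,-150],0],[[0,0,-150],0]]' 0.68 20; python3 -c "
from h import *
c=cam('wrist');snap('wrist','w20.png');delta([.6014,-.104,-.003],10.55)
snap('scene','sc20.png');snap('side','s20.png')
up=lambda a,c,f,o: cv2.imwrite('pics/'+o,cv2.resize(cv2.imread('pics/'+a)[c[0]:c[1],c[2]:c[3]],None,fx=f,fy=f,interpolation=2))
up('sc20.png',(150,250,240,350),6,'z21.png');up('s20.png',(200,310,220,380),4.5,'z22.png')
"
```

```text
time: 22.95
tool_pos: [0.602, -0.1038, 0.1456]
tool_rot: [3.14, 0.002, 0.184]
contact_force: [-0.0, 0.2, -0.7]
opening: 0.0624
t 23.0 pos [ 0.6016 -0.1036  0.1446] yaw 10.57 shift mm [  0.2   0.2 147.6] turn 0.023633831152181983
```

View pics/w20.png

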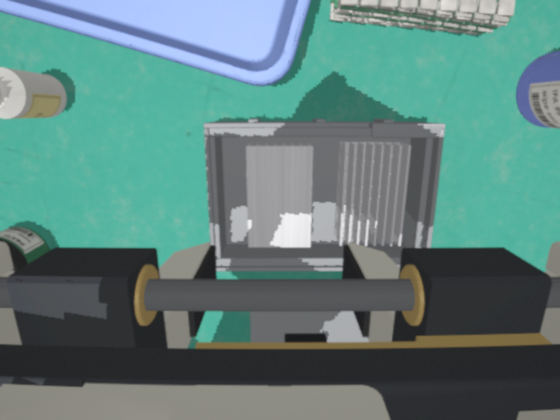

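View pics/z21.png

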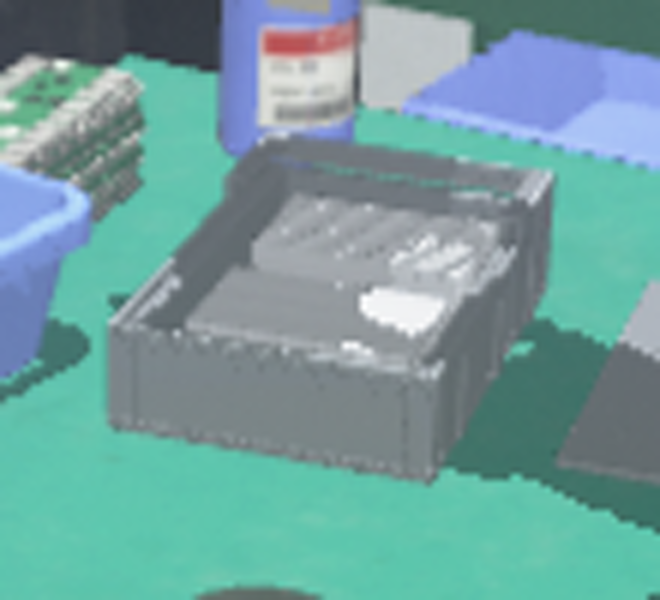

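View pics/z22.png

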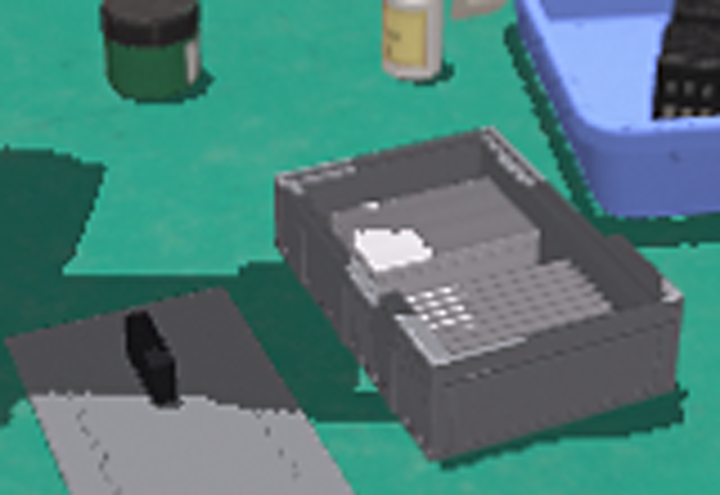

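```bash
python3 -c "
from h import *
delta([.4496,-.1598,.15],100.27)"; python3 -m pendant '[[[-15,3,0],-6],[[-32,6,0],-13],[[-49,9,0],-20],[[-66,12,0],-27],[[-83,15,0],-34],[[-100,18,0],-41],[[-117,20,0],-48],[[-134,23,0],-55],[[-150,25,0],-62],[[-155,27,0],-69]]' 0.5 20;python3 -c "
from h import *
delta([.4496,-.1598,.15],100.27)"
```

```text
t 23.1 pos [ 0.6016 -0.1037  0.1441] yaw 10.57 shift mm [-159.8   27.3   -5.2] turn -89.69943156156
time: 23.93
tool_pos: [0.4517, -0.1585, 0.1438]
tool_rot: [-3.134, 0.001, 1.394]
contact_force: [0.7, -0.3, 0.5]
opening: 0.0459
t 23.93 pos [ 0.4517 -0.1585  0.1438] yaw 79.88 shift mm [-1.6 -1.9 -6.2] turn -20.3894268303344
```

```bash
python3 -m pendant '[[[-1.6,-1.9,0],-6.5],[[-1.6,-1.9,0],-13],[[-1.6,-1.9,0],-20.4],[[-1.6,-1.9,0],-20.4],[[-1.6,-1.9,0],-20.4],[[-1.6,-1.9,0],-20.4]]' 0.5 20;python3 -c "
from h import *;import pickle
c=cam('wrist');snap('wrist','w21.png');pickle.dump(c,open('w21.pkl','wb'))
delta([.4496,-.1598,.15],100.27); print(robot.observe()['tool_rot'])
up=lambda a,c,f,o: cv2.imwrite('pics/'+o,cv2.resize(cv2.imread('pics/'+a)[c[0]:c[1],c[2]:c[3]],None,fx=f,fy=f,interpolation=2))
up('w21.png',(110,260,190,380),4,'z23.png')"
```

```text
time: 24.43
tool_pos: [0.4493, -0.1596, 0.1433]
tool_rot: [-3.133, -0.003, 1.747]
contact_force: [0.5, -0.5, 0.2]
opening: 0.0459
t 24.48 pos [ 0.4494 -0.1596  0.1434] yaw 100.12 shift mm [-0.2  0.1 -6.6] turn -0.15241499372581302
[-3.13353086e+00 -2.42808631e-03  1.74738150e+00]
```

View pics/z23.png

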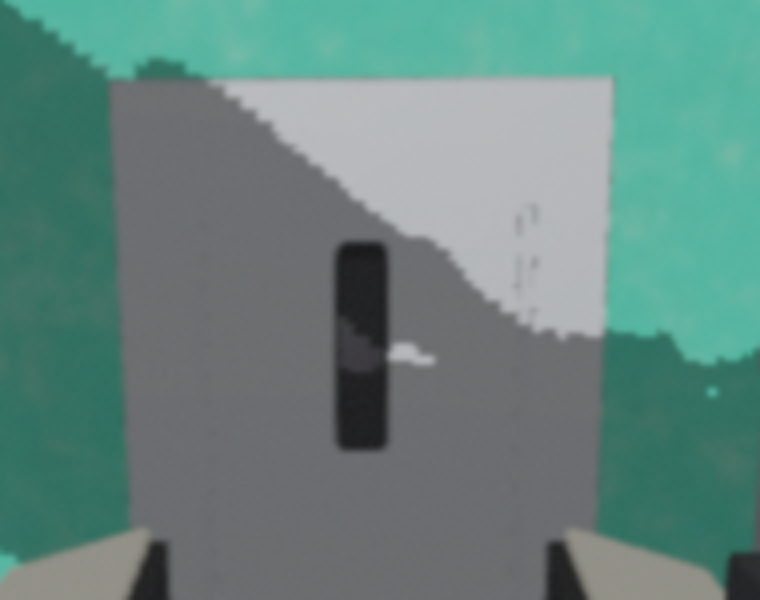

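```bash
python3 -c "
from h import *;import pickle
c=pickle.load(open('w21.pkl','rb'));C=lambda x,y:np.array([190+x/4,110+y/4])-.4
o=[(c,(-57,58.5,4),C(109,82)),(c,(57,58.5,4),C(613,78)),(c,(-6,-22,28),C(336,450)),(c,(6,-22,28),C(388,450)),(c,(-6,22,28),C(336,243)),(c,(6,22,28),C(387,243))]
x=fit(o,[.449,-.16,.18]); delta([x[0],x[1],-.0113],90+np.degrees(x[2]))"
```

```text
[ 0.4489 -0.1599  0.1832] yaw 10.5
[[-0.4, -1.4], [0.5, -1.2], [-0.2, -0.1], [0.3, -0.2], [-0.7, 2.5], [0.5, 2.5]]
t 24.48 pos [ 0.4494 -0.1596  0.1434] yaw 100.12 shift mm [ -0.6   0.7 154.7] turn -0.3807954079439071
```

```bash
python3 -m pendant '[[[-0.3,0.3,25],-0.2],[[-0.3,0.3,60],-0.2],[[-0.3,0.3,95],-0.2],[[-0.3,0.3,125],-0.2],[[-0.3,0.3,145],-0.2],[[-0.3,0.3,154],-0.2],[[-0.3,0.3,154],-0.2],[[-0.3,0.3,154],-0.2]]' 0.5 20; python3 -m pendant '[[[0,0,0],0],[[0,0,0],0],[[0,0,0],0],[[0,0,0],0],[[0,0,0],0],[[0,0,0],0],[[0,0,0],0],[[0,0,0],0],[[0,0,0],0]]' 0 60; python3 -c "
from h import *;o=robot.observe();print(o['tool_rot'],o['torque'])"
```

```text
time: 25.15
tool_pos: [0.4488, -0.1599, -0.0103]
tool_rot: [-3.134, -0.002, 1.75]
contact_force: [0.2, 0.2, 0.3]
opening: 0.0458
time: 25.9
tool_pos: [0.4491, -0.16, -0.0099]
tool_rot: [-3.134, -0.002, 1.75]
contact_force: [-1.6, 0.8, 5.9]
opening: 0.0118
[-3.13417656e+00 -1.95988566e-03  1.75013792e+00] [ 0.12857572 -0.09019872  0.04280716]
```

```bash
python3 -m pendant '[[[0,0,-10],0],[[0,0,-30],0],[[0,0,-55],0],[[0,0,-80],0],[[0,0,-100],0],[[0,0,-110],0],[[0,0,-110],0],[[0,0,-110],0]]' 0 60; python3 -c "
from h import *
delta([.5892,-.0407,.10],100.42);o=robot.observe();print(o['tool_rot'],o['opening'])"
```

```text
time: 26.57
tool_pos: [0.4498, -0.16, 0.0999]
tool_rot: [-3.134, -0.002, 1.75]
contact_force: [-0.5, -0.2, -0.2]
opening: 0.0112
t 26.57 pos [ 0.4498 -0.16    0.0999] yaw 100.28 shift mm [ 92.5 158.5  -1.1] turn -0.14298162774747425
[-3.13430131e+00 -1.84528369e-03  1.75016413e+00] 0.011235668025922256
```

```bash
python3 -m pendant '[[[10,17,0],0],[[22,38,0],0],[[34,58,0],0],[[46,79,0],0],[[58,99,0],0],[[70,120,0],0],[[80,138,0],0],[[88,151,0],0],[[92.5,158.5,0],-0.1],[[92.5,158.5,0],-0.1]]' 0 60; python3 -m pendant '[[[0,0,0],0],[[0,0,0],0]]'; python3 -c "
from h import *
delta([.5892,-.0407,.036],100.42);o=robot.observe();print(o['tool_rot'],o['opening'])
snap('side','s24.png');snap('wrist','w24.png')"
```

```text
time: 27.4
tool_pos: [0.5893, -0.0395, 0.0972]
tool_rot: [-3.132, -0.003, 1.754]
contact_force: [-0.7, 0.6, -1.1]
opening: 0.0112
time: 27.57
tool_pos: [0.5882, -0.0398, 0.0962]
tool_rot: [-3.13, -0.004, 1.753]
contact_force: [0.1, -0.5, -1.0]
opening: 0.0113
t 27.57 pos [ 0.5882 -0.0398  0.0962] yaw 100.45 shift mm [-1.3  1.6 60.2] turn 0.029928414147917692
[-3.13002429 -0.00363299  1.75318198] 0.0112960534494429
```

View pics/s24.png

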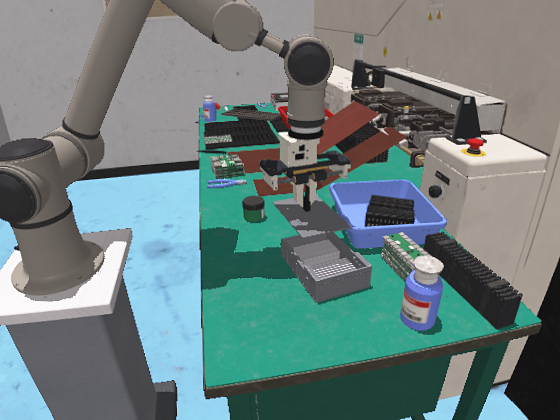

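View pics/w24.png

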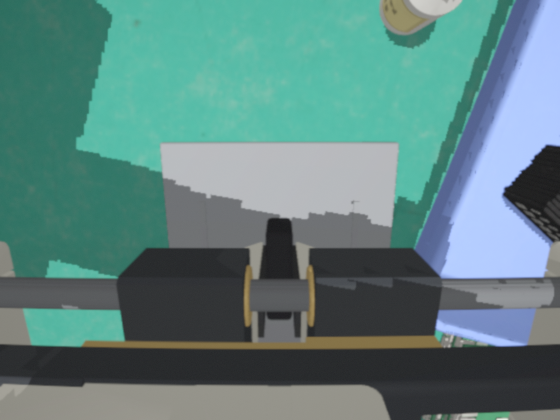

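```bash
python3 -m pendant '[[[-1,1.5,15],0],[[-1,1.5,30],0],[[-1,1.5,42],0],[[-1,1.5,50],0],[[-1,1.5,50],0],[[-1,1.5,50],0]]' 0 60; python3 -m pendant '[[[0,0,0],0],[[0,0,0],0]]'; python3 -c "
from h import *
delta([.5892,-.0407,.036],100.42);o=robot.observe();print(o['tool_rot'],o['opening'])
snap('side','s25.png');snap('scene','sc25.png')
up=lambda a,c,f,o: cv2.imwrite('pics/'+o,cv2.resize(cv2.imread('pics/'+a)[c[0]:c[1],c[2]:c[3]],None,fx=f,fy=f,interpolation=2))
up('sc25.png',(150,260,230,350),6,'z24.png');up('s25.png',(200,310,270,380),6,'z25.png')"
```

```text
time: 28.17
tool_pos: [0.5895, -0.0411, 0.0469]
tool_rot: [-3.131, -0.003, 1.752]
contact_force: [0.3, 0.4, -0.3]
opening: 0.0117
time: 28.33
tool_pos: [0.59, -0.0414, 0.0479]
tool_rot: [-3.133, -0.003, 1.752]
contact_force: [0.3, -0.9, -0.7]
opening: 0.0114
t 28.33 pos [ 0.59   -0.0414  0.0479] yaw 100.38 shift mm [ 0.8 -0.6 11.9] turn -0.04146940171247593
[-3.13250255e+00 -2.58228424e-03  1.75193586e+00] 0.011430716920047362
```

View pics/z24.png

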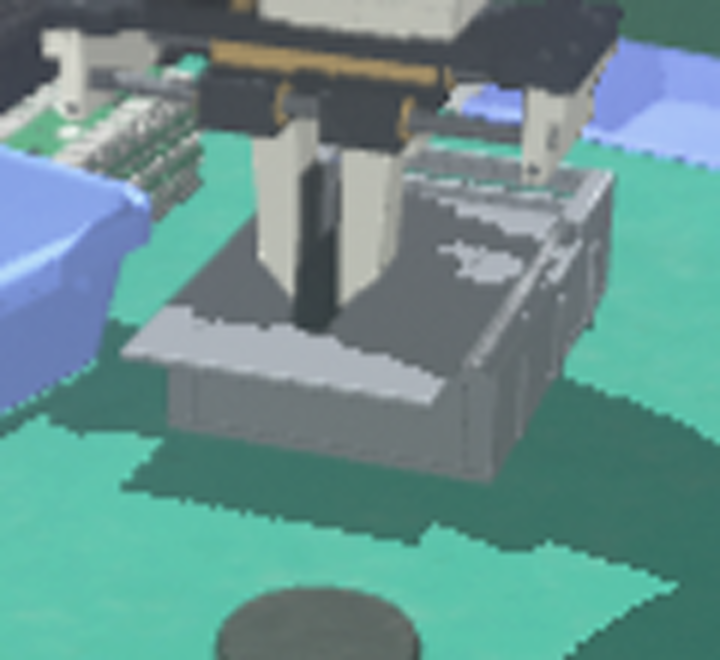

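View pics/z25.png

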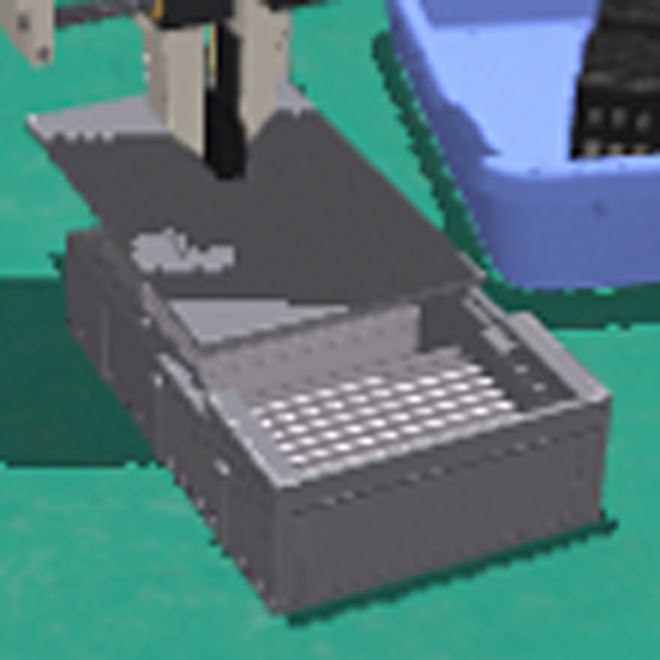

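```bash
python3 -m pendant '[[[0.5,-0.5,4],0],[[0.5,-0.5,8],0],[[0.5,-0.5,12],0],[[0.5,-0.5,12],0],[[0.5,-0.5,12],0]]' 0 60; python3 -c "
from h import *
delta([.6016,-.1076,.036],100.42);o=robot.observe();print(o['tool_rot'],o['torque'])
snap('side','s26.png');snap('scene','sc26.png')
up=lambda a,c,f,o: cv2.imwrite('pics/'+o,cv2.resize(cv2.imread('pics/'+a)[c[0]:c[1],c[2]:c[3]],None,fx=f,fy=f,interpolation=2))
up('sc26.png',(150,260,230,350),6,'z26.png');up('s26.png',(200,310,270,380),6,'z27.png')"
```

```text
time: 28.85
tool_pos: [0.5889, -0.0408, 0.0352]
tool_rot: [-3.131, -0.003, 1.752]
contact_force: [-1.0, -0.5, -1.0]
opening: 0.0113
t 28.85 pos [ 0.5889 -0.0408  0.0352] yaw 100.39 shift mm [-68.    0.4  -1. ] turn -0.03361079929453581
[-3.13136348e+00 -3.09603254e-03  1.75207302e+00] [ 0.02532292 -0.12024926  0.00098858]
```

View pics/z26.png

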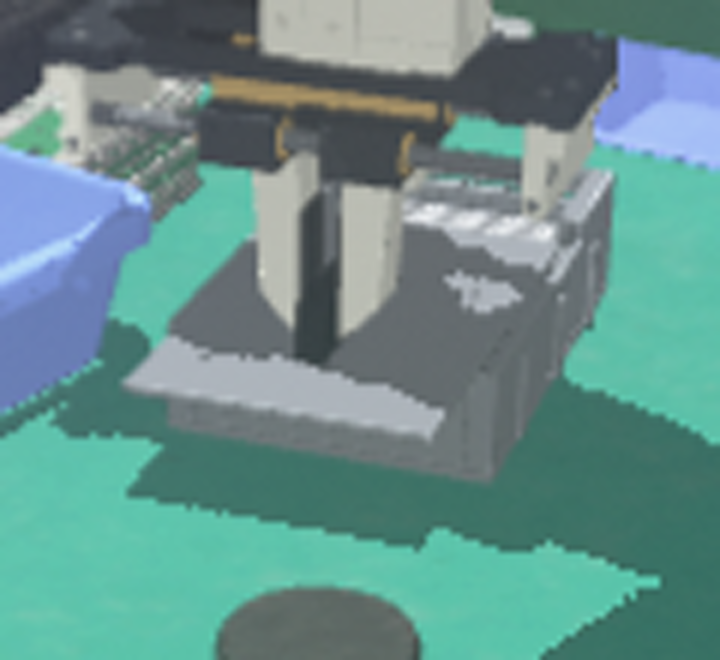

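View pics/z27.png

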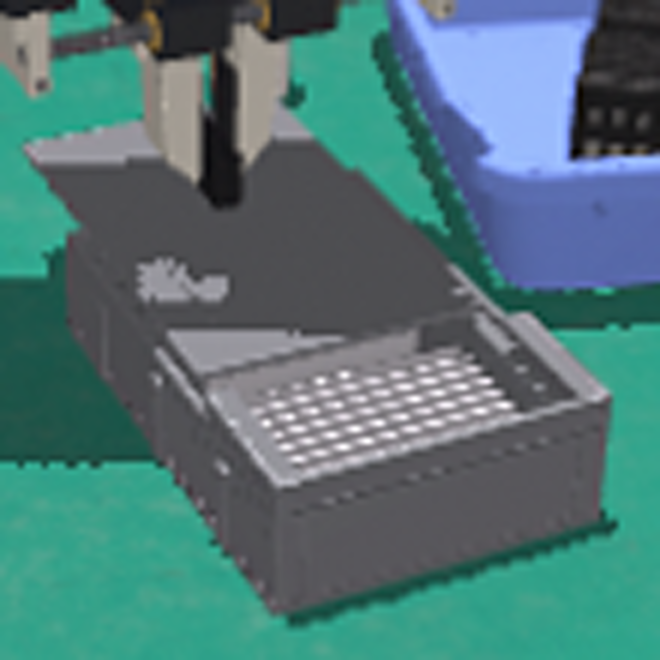

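```bash
python3 -m pendant '[[[-5,0,-0.5],0],[[-12,0,-0.5],0],[[-20,0,-0.5],0],[[-28,0.1,-0.5],0],[[-35,0.2,-0.5],0],[[-35,0.2,-0.5],0]]' 0 60; python3 -c "
from h import *
delta([.6016,-.1076,.036],100.42);o=robot.observe();print(o['tool_rot'],o['torque'],o['contact_force'])"
```

```text
time: 29.45
tool_pos: [0.5961, -0.0772, 0.0361]
tool_rot: [-3.133, -0.002, 1.75]
contact_force: [0.6, -0.1, -2.0]
opening: 0.0114
t 29.45 pos [ 0.5961 -0.0772  0.0361] yaw 100.29 shift mm [-30.9  -0.1   0. ] turn -0.12896597370544782
[-3.13257996e+00 -2.11611678e-03  1.75040875e+00] [ 0.03910571 -0.10602466 -0.03560087] [ 0.55178119 -0.09790122 -1.96716724]
```

```bash
python3 -m pendant '[[[-5,0,0],0],[[-11,0,0],-0.1],[[-17,0,0],-0.1],[[-23,0,0],-0.1],[[-27,0,0],-0.1],[[-27,0,0],-0.1],[[-27,0,0],-0.1]]' 0 60; python3 -c "
from h import *
delta([.6016,-.1076,.036],100.42);o=robot.observe();print(o['tool_rot'],o['torque'],o['contact_force'])
snap('side','s27.png');snap('scene','sc27.png')
up=lambda a,c,f,o: cv2.imwrite('pics/'+o,cv2.resize(cv2.imread('pics/'+a)[c[0]:c[1],c[2]:c[3]],None,fx=f,fy=f,interpolation=2))
up('sc27.png',(150,260,230,350),6,'z28.png');up('s27.png',(200,310,270,380),6,'z29.png')"
```

```text
time: 30.03
tool_pos: [0.601, -0.104, 0.0359]
tool_rot: [-3.133, -0.002, 1.752]
contact_force: [0.2, 0.3, -1.3]
opening: 0.0113
t 30.03 pos [ 0.601  -0.104   0.0359] yaw 100.36 shift mm [-3.7 -0.  -0.1] turn -0.056690988856985314
[-3.13253340e+00 -2.31077999e-03  1.75167019e+00] [-0.00099634 -0.102619    0.01636539] [ 0.23670118  0.30958828 -1.33841653]
```

View pics/z28.png

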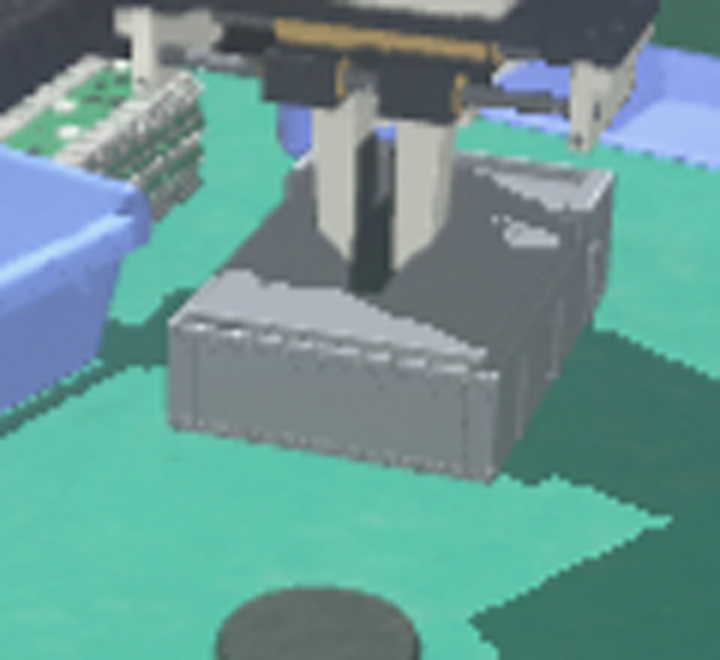

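View pics/z29.png

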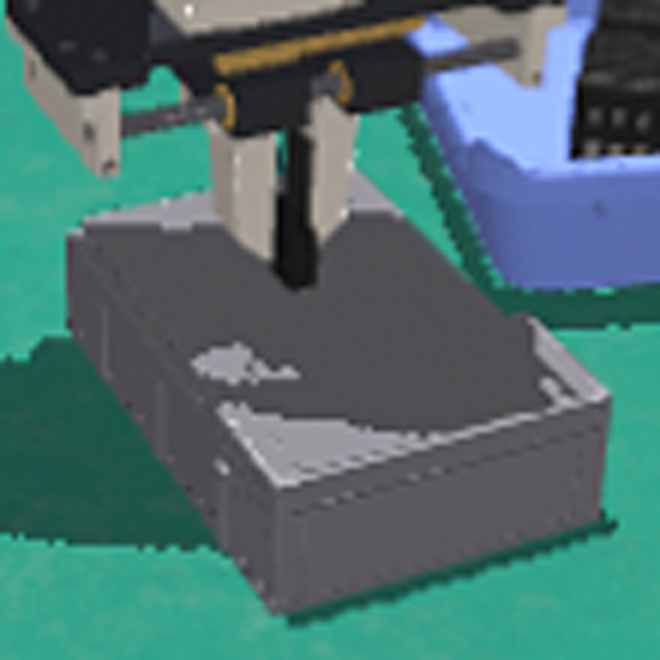

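```bash
python3 -m pendant '[[[-2,0,0],0],[[-3.8,0,0],0],[[-3.8,0,0],0],[[-3.8,0,0],0]]' 0 60; python3 -c "
from h import *
delta([.6016,-.1076,.030],100.42);o=robot.observe();print(o['torque'],o['contact_force'])"; python3 -m pendant '[[[0,0,1.5],0],[[0,0,3],0],[[0,0,4.5],0],[[0,0,5.5],0],[[0,0,5.5],0]]' 0 60; python3 -c "
from h import *
delta([.6016,-.1076,.030],100.42);o=robot.observe();print(o['torque'],o['contact_force'])
snap('side','s28.png');snap('scene','sc28.png')
up=lambda a,c,f,o: cv2.imwrite('pics/'+o,cv2.resize(cv2.imread('pics/'+a)[c[0]:c[1],c[2]:c[3]],None,fx=f,fy=f,interpolation=2))
up('sc28.png',(150,260,230,350),6,'z30.png');up('s28.png',(200,310,270,380),6,'z31.png')"
```

```text
time: 30.47
tool_pos: [0.6016, -0.1073, 0.036]
tool_rot: [-3.132, -0.002, 1.752]
contact_force: [-0.1, -0.3, -2.0]
opening: 0.0116
t 30.47 pos [ 0.6016 -0.1073  0.036 ] yaw 100.39 shift mm [-0.3  0.   6. ] turn -0.025212842509546363
[ 0.01722268 -0.17608559 -0.01218074] [-0.14547239 -0.31214494 -1.96121295]
time: 30.88
tool_pos: [0.6015, -0.1072, 0.0304]
tool_rot: [-3.132, -0.002, 1.752]
contact_force: [-0.3, -0.2, -1.3]
opening: 0.0113
t 30.88 pos [ 0.6015 -0.1072  0.0304] yaw 100.4 shift mm [-0.4  0.1  0.4] turn -0.0217578441895796
[ 0.00247118 -0.1464656  -0.02284183] [-0.32302963 -0.17444983 -1.30327326]
```

View pics/z30.png

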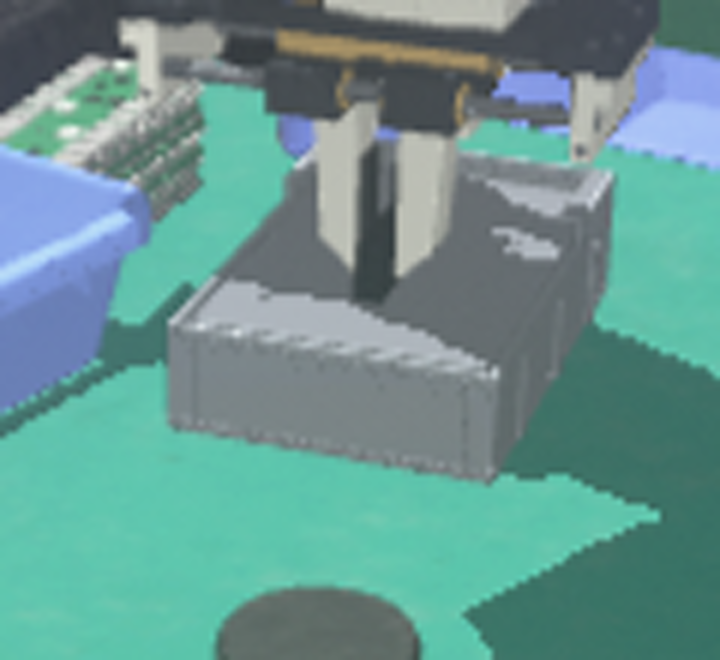

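View pics/z31.png

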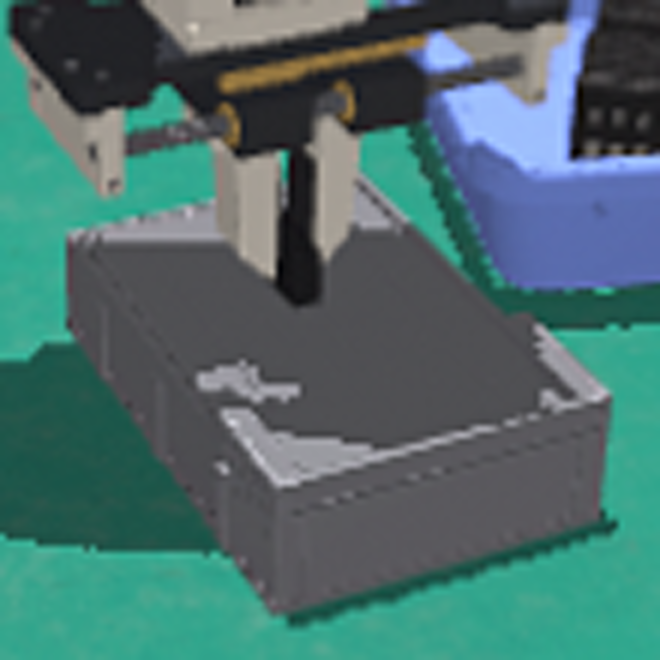

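```bash
python3 -m pendant '[[[0,0,0.5],0],[[0,0,0.5],0]]' 0 60; python3 -m pendant '[[[0,0,0],0],[[0,0,0],0],[[0,0,0],0],[[0,0,0],0],[[0,0,0],0],[[0,0,0],0]]' 0.45 20; python3 -m pendant '[[[0,0,-20],0],[[0,0,-50],0],[[0,0,-85],0],[[0,0,-120],0],[[0,0,-150],0],[[0,0,-170],0],[[0,0,-170],0],[[0,0,-170],0],[[0,0,-170],0]]' 0.45 20; python3 -c "
from h import *;import pickle
c=cam('wrist');snap('wrist','w29.png');pickle.dump(c,open('w29.pkl','wb'))
snap('side','s29.png');snap('scene','sc29.png')
up=lambda a,c,f,o: cv2.imwrite('pics/'+o,cv2.resize(cv2.imread('pics/'+a)[c[0]:c[1],c[2]:c[3]],None,fx=f,fy=f,interpolation=2))
up('sc29.png',(165,235,250,340),8,'z32.png');up('s29.png',(220,305,270,380),7,'z33.png');up('w29.png',(110,280,195,365),3.5,'z34.png')"
```

```text
time: 31.15
tool_pos: [0.6016, -0.1073, 0.0302]
tool_rot: [-3.133, -0.002, 1.752]
contact_force: [-2.2, 0.6, 2.1]
opening: 0.0116
time: 31.65
tool_pos: [0.6017, -0.1073, 0.0302]
tool_rot: [-3.133, -0.002, 1.752]
contact_force: [0.3, 0.3, -0.9]
opening: 0.0408
time: 32.4
tool_pos: [0.6026, -0.1072, 0.1991]
tool_rot: [-3.131, -0.003, 1.752]
contact_force: [0.4, 0.5, -0.3]
opening: 0.0411
```

View pics/z32.png

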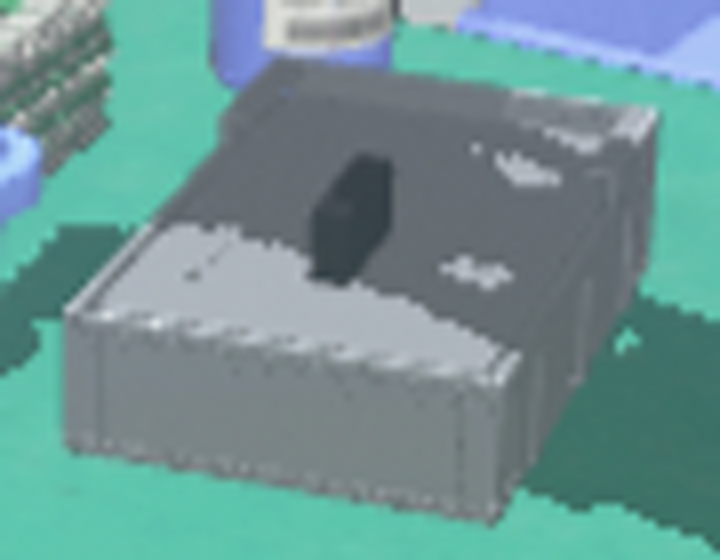

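View pics/z33.png

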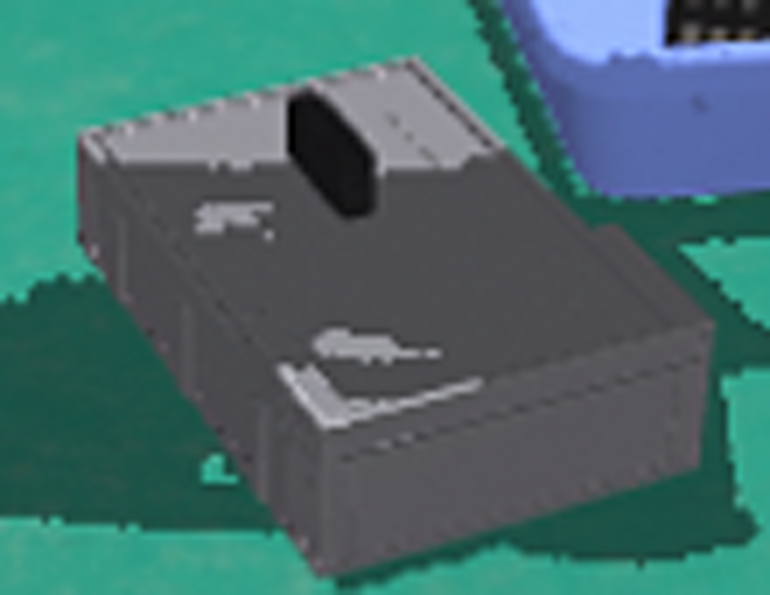

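View pics/z34.png

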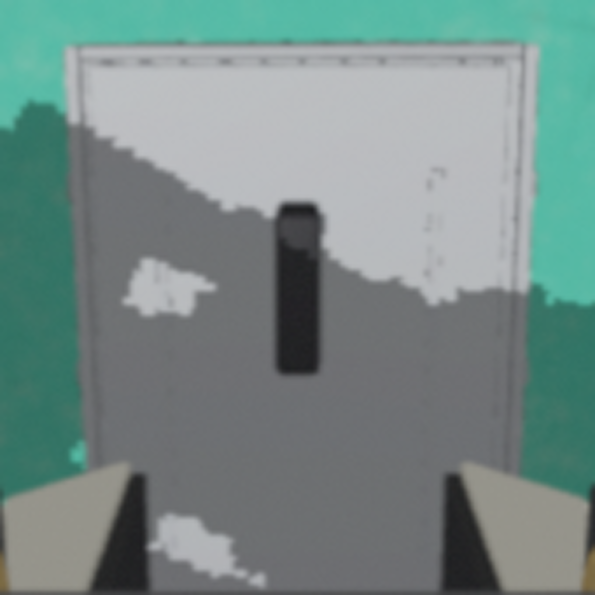

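```bash
python3 -c "
from h import *
for q in ['jar_mid','bottle_mid','lid_rib']:
    print(q,[(round(d['p'],2),round(d['xy'][0]*560),round(d['xy'][1]*420)) for d in robot.find_in('scene',q)[:1]])
o=robot.observe();print(o['time'],o['contact_force'],o['qvel'].round(3))
print(robot.hand_in())"
```

```text
jar_mid [(0.86, 279, 265)]
bottle_mid [(0.7, 219, 238)]
lid_rib [(0.84, 295, 192)]
32.7 [0.79635031 1.64365627 0.23340664] [ 0.001 -0.006 -0.006 -0.001  0.001 -0.001]
the job is handed in; nothing more can be done
None
```

I packed the second heat sink into the case beside the first, shut the lid again and handed the job in at 32.7 s of the 72 s allowed. The hand-in reports no verdict.

- **Lid off:** I gripped the lid by its rib, raised it over the lip, slid it to +y and laid it on the bench on the -x side of the case.
- **Sink:** I tipped the standing heat sink flat toward the robot, so its fins point down. I gripped it across its width, turned it and set it on the case floor about 36 mm toward +y. The first sink stayed toward the -y end.
- **Lid on:** I slid the lid back under the keepers and lowered it behind the lip.

**Last checks:**
- Before the lid went back on, the pictures showed both sinks flat and below the rim.
- After closing, the lid and rib look the same in the scene and side pictures as they did at the start. In the wrist picture the lid sits about 1 mm sideways from where it was, within the 3 mm of play.
- The detectors found the jar and the bottle within about 2 pixels of their first positions.
- The gripper was well clear of everything when I handed in.

**What disagreed:** my first grip on the rib closed on nothing. The pictures showed the fingers ending about 19 mm above the reported TCP, so I lowered every later grasp by that much. I found no cause for the difference. I judged the sinks' and the lid's final heights from the pictures and did not measure them.

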